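Build a raised stand for a tin and a carton

TASK

Make up the small raised stand on the bench: lay one pine offcut flat and centred on each of the two black rubber pads, its long side square across the line that joins the pads, then lay the plywood strip along that line on top of both offcuts, centred midway between the pads. Then stand the paint tester tin upright on the strip directly above the centre of the round pad, and the tall narrow carton upright on the strip directly above the centre of the square pad. Let go of everything and leave the glue bottle and the small black tape roll where they are.

Things in the scene. Friction and masses are not known exactly. Their poses are not given: they have to be found in the camera images.
- pad_round: round black rubber pad, 100 mm across, 4 mm thick, fixed on a thin grey mat (2 mm) that is fixed to the bench; origin at the centre of its underside (2 mm above the bench), so its top is 6 mm above the bench. Its y axis lies along the line that joins the two pads, its x axis square across that line. The pad centres are 180 mm apart
- pad_square: square black rubber pad, 100 x 100 x 4 mm, fixed on a thin grey mat (2 mm) that is fixed to the bench; origin at the centre of its underside (2 mm above the bench), so its top is 6 mm above the bench. Its y axis lies along the line that joins the two pads, its x axis square across that line
- block_a_center (a point): pine offcut block, 62 (its x) x 120 (its y, the long side) x 38 mm high (z), about 0.14 kg, lying flat on the bench; this point is its centre, 19 mm above its underside. The two offcuts are alike and either may go on either pad
- block_b_center (a point): pine offcut block, 62 (its x) x 120 (its y, the long side) x 38 mm high (z), about 0.14 kg, lying flat on the bench; this point is its centre, 19 mm above its underside. The two offcuts are alike and either may go on either pad
- strip_center (a point): plywood strip, 64 (its x) x 300 (its y, the long side) x 15 mm thick (z), about 0.18 kg, with a small dark hole near each end, lying flat on the bench; this point is its centre, 7.5 mm above its underside
- tin_center (a point): small round paint tester tin with a metal lid, 66 mm across, 85 mm high, about 0.19 kg, standing upright on the bench; this point is its centre, 42.5 mm above its underside; z is its upright axis
- carton_center (a point): tall narrow closed cardboard carton, 63 (its x) x 59 (its y) x 128 mm high (z), about 0.24 kg, standing upright on the bench; this point is its centre, 64 mm above its underside
- glue_bottle_center (a point): glue bottle with a spout, 40 x 60 x 207 mm high, standing upright behind the work; a bystander to be left alone; this point is on its axis 80 mm above its underside
- tape_roll_center (a point): small black roll of tape, 65 mm across, 18 mm high, lying flat behind the work; a bystander to be left alone; this point is its centre, 9 mm above its underside
Not all that is in view belongs to the job. What is shaped like the pad_round but turquoise is not meant. Several things look just like the part that bears tin_center: the one meant starts farthest from the robot's base.

How it is judged:
By the outcome, as a careful person would: the job done as asked, in the order asked, and still so for the second after the job is handed in, with the robot touching nothing.
It also fails if it takes over 136 s, if anything falls off the work surface, if the arm or the gripper's body presses on something with over 40 N, if the wrist force passes 120 N, or if a joint passes its speed limit or range.

ROBOT

A 7-joint arm with a two-finger parallel gripper is mounted at the origin on a cart in front of the work surface, level with it; the furniture and walls round the work are solid. World frame = base frame: x ahead of the robot, y to its left, z up, the work surface at z = 0. Lengths are in m, angles in rad, forces in N, time in s.
With the tool pointing down it reaches from about 0.425 to 0.875 m from the base axis. Payload 4.7 kg.
Tool frame: the origin (TCP) lies at the very end of the fingers, on their centre line; the grasp point (between the pads) lies 19 mm behind it; x points along the fingers, y is the direction in which the jaws open and shut, and the axes are right-handed (so a half turn about x gives the same grasp; the last joint's range is limited). The gripper opens to 87 mm and grips with 3 to 60 N. Pads are 19 mm wide; open, the fingers measure 117 mm over their backs; the gripper's body (75 mm by 190 mm) begins 51 mm behind the grasp point.
Start: joints at [1.216, 0.321, -0.07, 1.45, 0.023, 1.371, -0.057], TCP at [0.234, -0.606, 0.223] pointing down, gripper open.
Joint ranges: [-2.86, 2.86], [-0.3, 2.09], [-1.38, 1.24], [0.06, 2.45], [-1.56, 4.7], [0.09, 2.05], [-2.69, 2.69]. Speed limits (rad/s): [2.57, 2.57, 3.14, 3.14, 3.14, 3.14, 3.14].

INTERFACE

Orientations are given as a rotation vector (axis times angle).
In Python, from bench import ctrl gives the robot as it stands.
- The arm moves only by the tool step_arm, never from a script. Its argument "increments" is one flat list of numbers, 6 for each row, row after row: the shift along the tool's x, y, z in cm, then the turn, a rotation vector about the tool's x, y, z in rad. In form: [tx, ty, tz, ax, ay, az, tx, ty, tz, ax, ay, az, ...]. A call has 1 to 12 rows; each row shifts and turns the commanded pose from where the row before left it, along the tool's axes as they then stand; what a row does not reach is not made up. A row lasts 1/8 s, in which the tool goes at most 62.5 mm and 10.7 degrees, less where a joint would pass 70% of its speed; a pose out of reach is approached as far as the arm can. A call with a gripper value outside its range is refused whole. "fingers" is the opening in per cent of the stroke, from 0 (shut) to 100 (fully open), set as the call begins (left out, the last holds). The fingers move at their own pace and stop on an object; "force" is the grip in N (left out, the last holds). Time passes only in rows, so rows that do not move let the fingers close. It gives the time, the measured TCP pose, the force and the opening at its end, in the units of the state.
- ctrl.get_state(): the state, without advancing time (a new reading comes with each control period).
- ctrl.get_image(name): name is "scene" or "top" or "wrist"; returns the picture (480x640x3 uint8, red, green, blue); there is no depth.
- ctrl.camera_params(name): a dict with "vertical_fov" (degrees; the focal length in pixels is half the picture's height over the tangent of half this angle, whatever the lens; pixels are square), "cx", "cy" (the principal point, pixels), "R" (3x3) and "t" (3): a world point X has camera coordinates R X + t. Camera axes: x right, y down, z forward; pixel columns grow to the right and rows downward; lengths in m; the calibration is good to about 2 mm. A picture is of the moment at which its call begins: read the wrist's pose just before it. camera_params takes no time and is no camera call; for the wrist camera it gives the pose at the moment of the call.
- ctrl.close_job(): hands the job in, once; it reports no verdict.
Trained networks look in the newest picture that a camera, given by its name, has taken for a name from the list of things; names that differ only in an ending like _2 or _b are one class to them, and where a whole thing is asked for, a point or a joint stands for the part that bears it (a point fixed in the world has none). Each returns a list of dicts, best first, with "score" (0 to 1); they miss things now and then, are a little off and sometimes report something else, mostly with a low value. They report only what shows in the picture. A call takes as long as a camera call. They do not tell look-alikes from the thing itself.
- ctrl.search_frame(camera, name): "xyz" ([x, y, z] in m, in the coordinates of the camera as it stood for that picture, good to about 4 mm: the middle of the surface that is visible of it).
- ctrl.silhouettes(camera, name): "pixels" (480x640 bool, what is visible of it).
- ctrl.spot_point(camera, name): "xyz" ([x, y, z] in m, in the coordinates of the camera as it stood for that picture, good to about 4 mm: a listed point, or the origin of a listed thing).
The state is a dict: "time": time; "joint_positions": joint angles; "qd": joint speeds; "joint_torque": joint torques, N m; "position": TCP position; "tool_rot": TCP orientation; "ft_force": force on the tool from outside, world axes, zero at the start; "torque": the same for the moment, N m; "grip_width": opening from 0.0 (shut) to 1.0 (fully open).
Only numpy, scipy, OpenCV 4.12 (cv2) and the standard library are available. Lean on these libraries where they do the work, as an engineer would, in place of code of your own. Each camera call takes 0.05 s, during which the arm holds its last target.

## Working session

There is one attempt and no reset: what is moved stays moved. The work goes in short steps, Python scripts to look and compute and a tool call to move; the robot and the scene stay as the last step left them, time stands still between calls to the robot, and variables do not carry over. Pictures are saved under pics/ and viewed, and the job is handed in when it is done.

Besides the shell and the picture viewer there is one more tool, called by a JSON object that holds its "fn" and its "kwargs", one argument or row to a line. step_arm: Moves the arm, as the interface text tells. Its arguments: {"type":"object","properties":{"increments":{"type":"array","items":{"type":"number"}},"fingers":{"type":"number"},"force":{"type":"number"}},"required":["increments"]}

```bash
ls; mkdir -p pics
python3 - <<'E'
from bench import ctrl
import cv2
s=ctrl.get_state();print(s)
for n in ["scene","top"]:
    im=ctrl.get_image(n);cv2.imwrite(f"pics/{n}0.png",im[:,:,::-1]);print(n,ctrl.camera_params(n))
E
```

```text
pics
{'time': 0.0, 'joint_positions': array([ 1.21610552,  0.32185442, -0.07013955,  1.45166671,  0.02260964,
        1.37080334, -0.05689671]), 'qd': array([ 1.42949649e-03, -1.26972874e-03, -7.16756397e-05, -1.38045872e-03,
        5.74344461e-04,  1.30562401e-03,  3.74129105e-04]), 'joint_torque': array([ 5.02724124e-04, -4.91292429e+01, -4.03718837e-01, -3.12524736e+01,
       -6.39852695e-02,  4.38840862e-02,  1.73047692e-04]), 'position': array([ 0.23409903, -0.60578606,  0.22144571]), 'tool_rot': array([ 2.0203377 ,  0.3789431 , -2.02125165]), 'ft_force': array([-0.05858658,  0.75987403,  0.37774014]), 'torque': array([-0.00086039, -0.06049415, -0.00581343]), 'grip_width': 1.0011539742270363}
scene {'vertical_fov': 46.922420431692466, 'cx': 319.51525611605996, 'cy': 243.94698588949208, 'R': array([[-0.711869  , -0.70224425,  0.00977432],
       [-0.54888414,  0.54761678, -0.63153944],
       [ 0.43814236, -0.45493832, -0.77528214]]), 't': array([0.3699997 , 0.31557914, 1.20355026])}
top {'vertical_fov': 46.31639542708158, 'cx': 330.12469102721377, 'cy': 242.47525618130547, 'R': array([[-0.24948838, -0.96825519, -0.01540906],
       [-0.81026986,  0.21744157, -0.54422597],
       [ 0.53030019, -0.12329256, -0.83879715]]), 't': array([0.14320003, 0.45047579, 1.3708496 ])}
```

View pics/scene0.png

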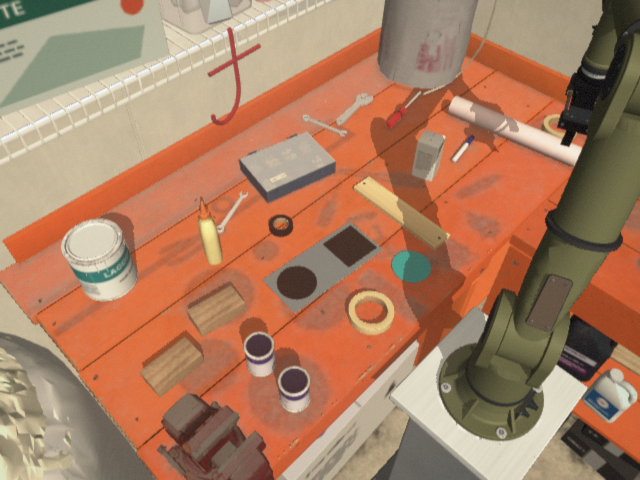

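View pics/top0.png

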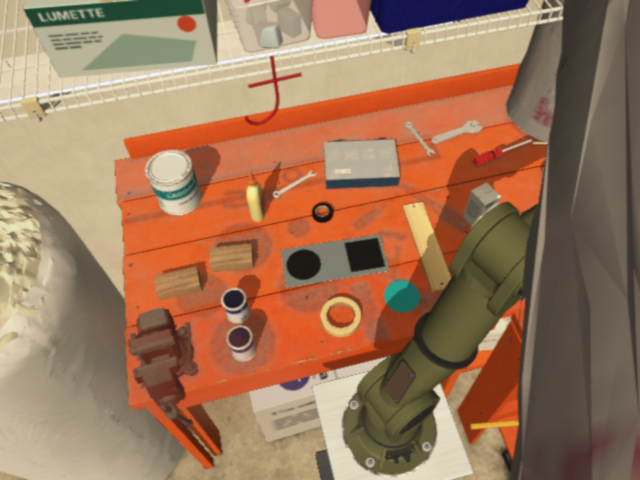

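The views show two offcuts at (180,282) and (232,256) in the top view, and the black pads on the grey mat at (303,264) and (365,254). The strip is at (427,245), the carton at (482,203), the tins at (235,305) and (240,343), and the turquoise decoy disc at (402,296). Next I measure them from both cameras.

```bash
cat > h.py <<'E'
import numpy as np, cv2
from bench import ctrl
from scipy.spatial.transform import Rotation as Ro
def K(p): return 240/np.tan(np.radians(p["vertical_fov"]/2))
def w(p,c): return p["R"].T@(np.array(c)-p["t"])
def proj(p,X):
    c=p["R"]@np.array(X)+p["t"]; f=K(p); return np.array([p["cx"]+f*c[0]/c[2],p["cy"]+f*c[1]/c[2]])
def ray(p,uv):
    d=np.array([(uv[0]-p["cx"])/K(p),(uv[1]-p["cy"])/K(p),1.]); return -p["R"].T@p["t"], p["R"].T@d
def onz(p,uv,z):
    o,d=ray(p,uv); return o+d*(z-o[2])/d[2]
def tri(prs):
    A=0;b=0
    for p,uv in prs:
        o,d=ray(p,uv);d=d/np.linalg.norm(d);M=np.eye(3)-np.outer(d,d);A=A+M;b=b+M@o
    return np.linalg.solve(A,b)
E
python3 - <<'E'
from h import *
np.set_printoptions(precision=4,suppress=True)
names=["pad_round","pad_square","block_a_center","strip_center","tin_center","carton_center","glue_bottle_center","tape_roll_center"]
for c in ["top","scene"]:
    ctrl.get_image(c);p=ctrl.camera_params(c)
    for n in names:
        for r in ctrl.spot_point(c,n)[:4]:
            if r["score"]>.2: X=w(p,r["xyz"]); print(c,n,round(r["score"],2),X,"r",round(np.hypot(*X[:2]),3),proj(p,X).round(0))
print(ctrl.get_state()["time"])
E
```

```text
top pad_round 0.94 [0.5019 0.1015 0.0012] r 0.512 [302. 265.]
top pad_square 0.65 [ 0.4871 -0.0798 -0.0011] r 0.494 [364. 256.]
top pad_square 0.3 [0.6664 0.006  0.009 ] r 0.666 [321. 212.]
top block_a_center 0.93 [0.5248 0.4508 0.0188] r 0.692 [179. 283.]
top strip_center 0.56 [ 0.4736 -0.2694  0.0073] r 0.545 [427. 244.]
top tin_center 0.77 [0.2936 0.3112 0.0417] r 0.428 [241. 342.]
top tin_center 0.68 [0.3998 0.3064 0.0436] r 0.504 [236. 305.]
top carton_center 0.71 [ 0.5261 -0.4446  0.0664] r 0.689 [480. 206.]
top glue_bottle_center 0.88 [0.713  0.19   0.0816] r 0.738 [256. 198.]
top tape_roll_center 0.66 [0.6681 0.0021 0.0099] r 0.668 [322. 211.]
scene pad_round 0.85 [0.5037 0.1032 0.0031] r 0.514 [295. 282.]
scene pad_round 0.64 [ 0.3272 -0.1363 -0.0006] r 0.354 [411. 268.]
scene pad_square 0.69 [ 0.4834 -0.0784 -0.0066] r 0.49 [350. 248.]
scene pad_square 0.67 [0.6633 0.0067 0.0087] r 0.663 [280. 225.]
scene pad_square 0.41 [0.4024 0.3129 0.045 ] r 0.51 [257. 353.]
scene block_a_center 0.8 [0.5242 0.4564 0.0198] r 0.695 [172. 365.]
scene strip_center 0.67 [ 0.471  -0.2656  0.0075] r 0.541 [400. 210.]
scene tin_center 0.89 [0.3992 0.3116 0.0435] r 0.506 [259. 354.]
scene tin_center 0.63 [0.2871 0.3066 0.0437] r 0.42 [296. 387.]
scene carton_center 0.79 [ 0.5263 -0.4421  0.0627] r 0.687 [426. 155.]
scene glue_bottle_center 0.79 [0.7109 0.1962 0.0768] r 0.738 [209. 238.]
scene tape_roll_center 0.85 [0.6623 0.0074 0.0099] r 0.662 [280. 225.]
1.0
```

```bash
cat >> h.py <<'E'
from scipy.optimize import minimize
def corners(sz):
    return np.array([[a,b,c] for a in(-.5,.5) for b in(-.5,.5) for c in(-.5,.5)])*sz
def cyl(d,h):
    t=np.linspace(0,2*np.pi,48,endpoint=False); return np.array([[d/2*np.cos(a),d/2*np.sin(a),z] for a in t for z in(-h/2,h/2)])
def rast(p,P,shape=(480,640)):
    uv=np.array([proj(p,x) for x in P]); m=np.zeros(shape,np.uint8)
    h=cv2.convexHull(uv.astype(np.float32))
    cv2.fillConvexPoly(m,np.round(h*256).astype(np.int32),255,lineType=cv2.LINE_AA,shift=8); return m/255.
def fit(obs,pts,x0,yaw0,yawfree=True,zfree=True):
    # obs list of (p,mask)
    x0=np.array(x0,float)
    def pose(v):
        yaw=yaw0+(v[3]*.1 if yawfree else 0); z=x0[2]+(v[2]*.01 if zfree else 0)
        return np.array([x0[0]+v[0]*.01,x0[1]+v[1]*.01,z]),yaw
    def cost(v):
        c,yaw=pose(v);R=Ro.from_euler('z',yaw).as_matrix();P=pts@R.T+c;s=0
        for p,m in obs:
            r=rast(p,P);s+=np.abs(r-m).sum()/m.sum()
        return s
    best=None
    S=np.vstack([np.zeros(4),np.eye(4)])
    r=minimize(cost,np.zeros(4),method='Nelder-Mead',options=dict(initial_simplex=S,maxiter=300,xatol=.005,fatol=1e-4))
    S=r.x+.3*np.vstack([np.zeros(4),-np.eye(4)])
    r=minimize(cost,r.x,method='Nelder-Mead',options=dict(initial_simplex=S,maxiter=300,xatol=.005,fatol=1e-4))
    c,y=pose(r.x);return c,y,r.fun/len(obs)
E
python3 - <<'E'
from h import *
import pickle
np.set_printoptions(precision=4,suppress=True)
out={}
for c in ["top","scene"]:
    im=ctrl.get_image(c);p=ctrl.camera_params(c)
    o={}
    for n in ["pad_round","pad_square","block_a_center","strip_center","tin_center","carton_center"]:
        o[n]=[(r["score"],r["pixels"]) for r in ctrl.silhouettes(c,n)]
        for s,m in o[n]:
            if s>.2: ys,xs=np.nonzero(m);print(c,n,round(s,2),m.sum(),xs.mean().round(1),ys.mean().round(1))
    out[c]=(im,p,o)
pickle.dump(out,open("obs0.pkl","wb"))
a=cv2.resize(out["scene"][0][320:420,230:330,::-1],None,fx=4,fy=4,interpolation=cv2.INTER_CUBIC)
b=cv2.resize(out["top"][0][270:370,190:290,::-1],None,fx=4,fy=4,interpolation=cv2.INTER_CUBIC)
cv2.imwrite("pics/tins.png",np.hstack([a,b]))
E
```

```text
top pad_round 0.97 894 401.8 295.8
top pad_round 0.76 825 303.5 264.4
top pad_square 0.91 1061 364.6 254.5
top block_a_center 0.92 1108 178.3 283.0
top strip_center 0.66 2073 427.3 245.5
top tin_center 0.91 801 241.4 343.0
top tin_center 0.9 737 235.7 304.9
top carton_center 0.64 929 480.7 202.9
scene pad_round 0.79 1014 296.5 282.0
scene pad_round 0.64 1030 410.7 266.0
scene pad_square 0.65 1130 427.9 154.2
scene pad_square 0.61 1182 349.6 245.4
scene block_a_center 0.73 1891 171.5 366.0
scene strip_center 0.63 2213 401.3 212.1
scene tin_center 0.88 1242 294.0 388.2
scene tin_center 0.87 1200 259.8 353.3
scene carton_center 0.64 1138 428.1 154.3
```

View pics/tins.png

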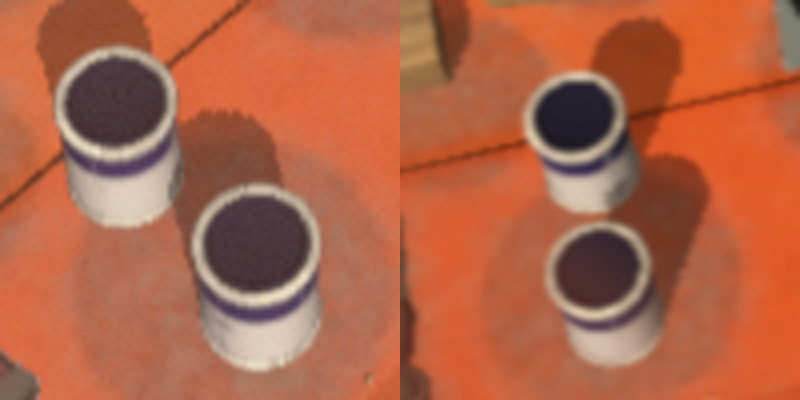

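The two look-alike tins are at scene (259,353), about 0.505 m from the base, and scene (294,388), about 0.42 m. The first one is meant because it is farther away, and it is not touching its neighbour.

Run:
```python
from h import *
import pickle
np.set_printoptions(precision=4,suppress=True)
out=pickle.load(open("obs0.pkl","rb"))
for c in ["top","scene"]:
    ctrl.get_image(c)
    o=out[c][2]
    for r in ctrl.silhouettes(c,"block_b_center"):
        m=r["pixels"];ys,xs=np.nonzero(m);print(c,round(r["score"],2),m.sum(),xs.mean(),ys.mean()); o.setdefault("bb",[]).append((r["score"],m))
pickle.dump(out,open("obs0.pkl","wb"))
def get(c,n,uv):
    for s,m in out[c][2][n]:
        ys,xs=np.nonzero(m)
        if np.hypot(xs.mean()-uv[0],ys.mean()-uv[1])<8: return out[c][1],m.astype(float)
def run(n,key,uvt,uvs,pts,x0,yaw0,**k):
    obs=[g for g in (get("top",key,uvt),get("scene",key,uvs)) if g]
    best=min((fit(obs,pts,x0,y,**k) for y in yaw0),key=lambda r:r[2])
    print(n,len(obs),best[0],"yawdeg",np.degrees(best[1]).round(1),"err",round(best[2],3))
Y=np.radians
run("round","pad_round",(303,264),(296,282),cyl(.1,.004),(.503,.102,.004),[0],yawfree=False)
run("square","pad_square",(364,254),(350,245),corners([.1,.1,.004]),(.485,-.079,.004),[0,Y(10),Y(-10)])
run("tin","tin_center",(235.7,305),(260,353),cyl(.066,.085),(.4,.309,.0425),[0],yawfree=False)
run("carton","carton_center",(481,203),(428,154),corners([.063,.059,.128]),(.526,-.443,.064),[0,Y(30),Y(60)])
run("strip","strip_center",(427,245),(401,212),corners([.064,.3,.015]),(.472,-.268,.0075),[0,Y(30),Y(-30)])
run("A","block_a_center",(178,283),(171.5,366),corners([.062,.12,.038]),(.525,.453,.019),[Y(70),Y(90),Y(110)])
run("B","bb",(232,256),(217,307),corners([.062,.12,.038]),(.57,.31,.019),[Y(70),Y(90),Y(110)])
```

```text
top 0.78 1058 231.36578449905483 257.29773156899813
scene 0.58 1574 216.28653113087674 309.7966963151207
round 2 [ 0.5095  0.0958 -0.011 ] yawdeg 0.0 err 0.096
square 2 [ 0.4927 -0.084  -0.0045] yawdeg -3.6 err 0.073
tin 2 [0.4066 0.3046 0.0275] yawdeg 0.0 err 0.116
carton 2 [ 0.5261 -0.4497  0.0575] yawdeg 24.9 err 0.211
strip 2 [ 0.4785 -0.2725 -0.0048] yawdeg 87.1 err 0.076
A 2 [ 0.5367  0.4546 -0.003 ] yawdeg 0.3 err 0.101
B 2 [0.579  0.2938 0.0027] yawdeg 171.3 err 0.102
```

Run:
```python
from h import *
np.set_printoptions(precision=4,suppress=True)
s=ctrl.get_state();T=Ro.from_rotvec(s["tool_rot"]).as_matrix();print(T)
for c in ["top","scene"]:
    p=ctrl.camera_params(c);print(c,"centre",-p["R"].T@p["t"])
p=ctrl.camera_params("wrist");C=-p["R"].T@p["t"];print("cam in tool",T.T@(C-s["position"]),"\n",T.T@p["R"].T,p["vertical_fov"],p["cx"],p["cy"])
im=ctrl.get_image("wrist");cv2.imwrite("pics/w0.png",im[:,:,::-1])
```

```text
[[ 0.      0.3605 -0.9327]
 [-0.0001 -0.9327 -0.3605]
 [-1.      0.0001  0.    ]]
top centre [-0.3262  0.2097  1.3972]
scene centre [-0.0907  0.6346  1.1288]
cam in tool [-0.1625 -0.0005 -0.0744] 
 [[-0.0007 -0.2749  0.9615]
 [ 1.     -0.0007  0.0005]
 [ 0.0006  0.9615  0.2749]] 60.81405222451644 314.94955520332064 242.97828588550018
```

View pics/w0.png

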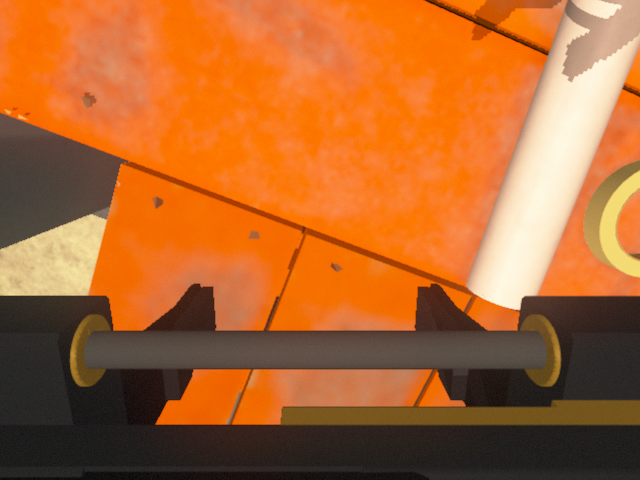

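```bash
cat >> h.py <<'E'
def cur():
    s=ctrl.get_state();T=Ro.from_rotvec(s["tool_rot"]).as_matrix()
    return s,s["position"],np.degrees(np.arctan2(T[1,1],T[0,1])),T
def goto(x,y,z,psi=None):
    """prints tool-frame shift (cm) to reach target: total turn about tool x first (psi reached), then ty,tz in the turned frame"""
    s,P,ps,T=cur()
    if psi is None: psi=ps
    a=-np.radians((psi-ps+180)%360-180); r=np.radians(psi)
    d=np.array([x,y,z])-P
    t=np.array([-d[2],d[0]*np.cos(r)+d[1]*np.sin(r),d[0]*np.sin(r)-d[1]*np.cos(r)])*100
    n=int(np.ceil(max(np.linalg.norm(t[1:])/5,1)))
    print(f"turn {a:.4f} ({int(np.ceil(abs(a)/.16))} rows) then tx {t[0]:.2f} ty {t[1]:.2f} tz {t[2]:.2f}; split {n}: {(t/n).round(3)} ; now P {P.round(4)} psi {ps:.2f} tilt {np.degrees(np.arccos(-T[2,0])):.2f} t {s['time']:.2f} q {s['joint_positions'].round(2)}")
def snap(name):
    p=ctrl.camera_params("wrist"); im=ctrl.get_image("wrist"); cv2.imwrite(f"pics/{name}.png",im[:,:,::-1])
    import pickle; pickle.dump((im,p),open(f"pics/{name}.pkl","wb")); return im,p
E
python3 -c "
from h import *
goto(.45,-.23,.30,-90)"
```

```text
turn 0.3688 (3 rows) then tx -7.74 ty -37.63 tz -21.57; split 9: [-0.86  -4.181 -2.397] ; now P [ 0.2343 -0.6063  0.2226] psi -68.87 tilt 0.01 t 1.95 q [ 1.22  0.32 -0.07  1.45  0.02  1.37 -0.06]
```

{"fn": "step_arm", "kwargs": {
  "increments": [-2.58,0,0,0.123,0,0,-2.58,0,0,0.123,0,0,-2.58,0,0,0.123,0,0,0,-4.18,-2.4,0,0,0,0,-4.18,-2.4,0,0,0,0,-4.18,-2.4,0,0,0,0,-4.18,-2.4,0,0,0,0,-4.18,-2.4,0,0,0,0,-4.18,-2.4,0,0,0,0,-4.18,-2.4,0,0,0,0,-4.18,-2.4,0,0,0,0,-4.18,-2.4,0,0,0],
  "fingers": 100,
  "force": 30
}}

```text
time: 3.45
position: [0.451, -0.2287, 0.3003]
tool_rot: [2.222, -0.001, -2.221]
ft_force: [1.0, -0.8, -0.4]
grip_width: 1.0
```

```bash
python3 -c "
from h import *
snap('w1')
goto(.47,.02,.30,-90)"
```

```text
turn 0.0100 (1 rows) then tx 0.05 ty -24.09 tz -1.52; split 5: [ 0.009 -4.817 -0.303] ; now P [ 0.4548 -0.2209  0.3005] psi -89.43 tilt 0.27 t 3.50 q [ 0.77 -0.   -0.36  1.67 -0.01  1.48 -1.16]
```

View pics/w1.png

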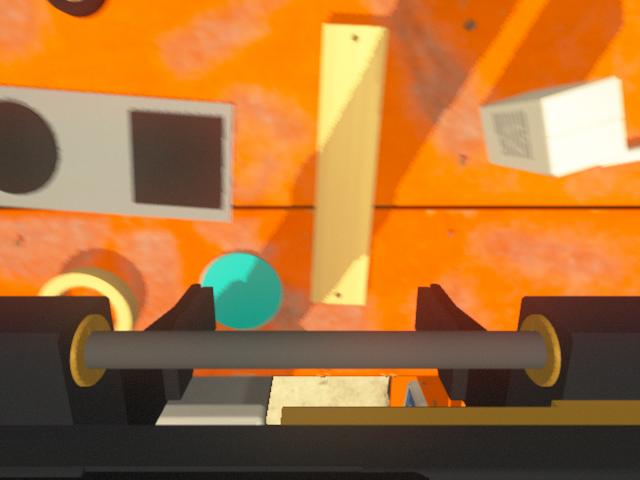

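The wrist view shows the square pad at (178,158), the strip at (348,165), the carton at (555,127) and the turquoise decoy at (243,290). The arm was still settling, so from here I end moves with still rows.

{"fn": "step_arm", "kwargs": {
  "increments": [0,-4.8,-0.3,0,0,0,0,-4.8,-0.3,0,0,0,0,-4.8,-0.3,0,0,0,0,-4.8,-0.3,0,0,0,0,-4.8,-0.3,0,0,0,0,0,0,0,0,0,0,0,0,0,0,0,0,0,0,0,0,0]
}}

```text
time: 4.5
position: [0.4654, 0.0082, 0.2998]
tool_rot: [-2.22, 0.003, 2.22]
ft_force: [0.8, 0.2, -0.9]
grip_width: 1.003
```

```bash
python3 -c "
from h import *
snap('w2')
goto(.47,.02,.30,-90)"
```

```text
turn -0.0028 (1 rows) then tx -0.02 ty -1.16 tz -0.46; split 1: [-0.02  -1.165 -0.459] ; now P [0.4654 0.0084 0.2998] psi -90.16 tilt 0.02 t 4.55 q [ 0.57 -0.09 -0.6   1.74 -0.05  1.48 -1.59]
```

View pics/w2.png

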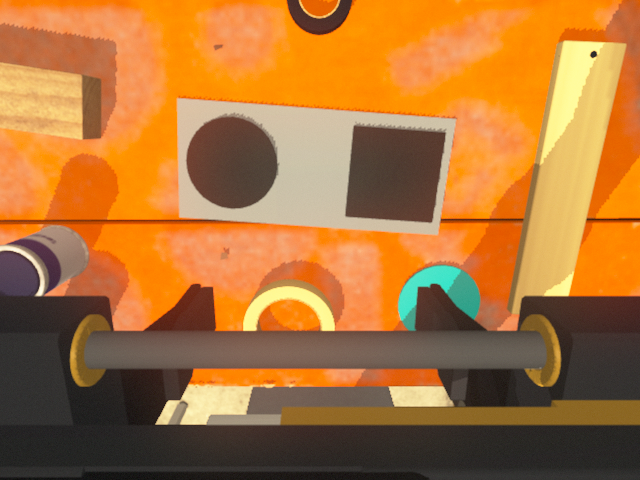

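The wrist view shows the round pad at (232,162) and the square pad at (396,172) on the grey mat, with the strip at (570,165) and an offcut edge at (90,100).

Run:
```python
from h import *
import pickle
np.set_printoptions(precision=4,suppress=True)
im,p=pickle.load(open("pics/w2.pkl","rb"))
g=im.max(2)
def comp(im,x,y,th,x0,x1,y0,y1):
    m=np.zeros(im.shape[:2],np.uint8);m[y0:y1,x0:x1]=(im.max(2)[y0:y1,x0:x1]<th)
    n,l=cv2.connectedComponents(m);return (l==l[y,x])
print(g[162,160:310:6],g[160,300:460:6])
R=comp(im,232,162,95,182,300,102,230);S=comp(im,396,172,95,300,450,110,230)
obs={"R":[(p,R)],"S":[(p,S)]}
o0=pickle.load(open("obs0.pkl","rb"))
for c,a,b in [("top",(303,264),(365,254)),("scene",(296,282),(350,245))]:
    I,q,_=o0[c]
    for k,uv in (("R",a),("S",b)):
        x,y=uv;m=comp(I,x,y,75,x-35,x+35,y-30,y+30);obs[k].append((q,m))
v=np.zeros(im.shape,np.uint8)
for k in obs:
    print(k,[m.sum() for _,m in obs[k]])
    cs=[(q,(np.nonzero(m)[1].mean(),np.nonzero(m)[0].mean())) for q,m in obs[k]]
    print(" tri all",tri(cs),"on z=.006:",[onz(q,u,.006) for q,u in cs])
    pts=cyl(.1,.0001) if k=="R" else corners([.1,.1,.0001])
    for nm,ob in (("wrist",obs[k][:1]),("all",obs[k])):
        for zf in ((False,) if nm=="wrist" else (False,True)):
            c,y,e=fit([(q,m.astype(float)) for q,m in ob],pts,(*onz(*cs[0],.006)[:2],.006),np.radians(-5),yawfree=(k=="S"),zfree=zf);print(" fit",nm,zf,c,np.degrees(y),e)
# mat corners
m=((im.max(2).astype(int)-im.min(2))<45)&(im.max(2)>110);m=m.astype(np.uint8);m[:90]=0;m[240:]=0;m[:,:170]=0;m[:,465:]=0
m|=(R|S).astype(np.uint8)
m=cv2.morphologyEx(m,cv2.MORPH_CLOSE,np.ones((9,9)))
cnt=max(cv2.findContours(m,0,2)[0],key=cv2.contourArea)
P=np.array([onz(p,u,.002)[:2] for u in cnt[:,0].astype(float)],np.float32)*1000
print("mat",cv2.minAreaRect(P))
```

```text
[255 255 255 244 214 113 107 102 101  95  92  88  87  82  83  79  83  85
  79  80 204 203 204 203 204] [206 205 207 205 204 204 204 202 204  81  82  81  84  81  81  81  78  81
  81  82  85  85  87  89 204 246 255]
R [np.int64(3709), np.int64(802), np.int64(923)]
 tri all [0.4985 0.0953 0.0015] on z=.006: [array([0.4931, 0.0861, 0.006 ]), array([0.5007, 0.0988, 0.006 ]), array([0.4978, 0.1028, 0.006 ])]
 fit wrist False [0.4839 0.0778 0.006 ] -5.0 0.7755835038248245
 fit all False [0.5004 0.0986 0.006 ] -5.0 0.37688904549159813
 fit all True [0.5021 0.0976 0.001 ] -5.0 0.3668272102577424
S [np.int64(7307), np.int64(998), np.int64(1003)]
 tri all [ 0.4907 -0.0809 -0.0032] on z=.006: [array([ 0.4919, -0.0785,  0.006 ]), array([ 0.4875, -0.08  ,  0.006 ]), array([ 0.4839, -0.0745,  0.006 ])]
 fit wrist False [ 0.4858 -0.0792  0.006 ] -4.081069590055522 0.15602497739207905
 fit all False [ 0.4884 -0.0793  0.006 ] -4.115053606222895 0.1580332452352542
 fit all True [ 0.4911 -0.0815 -0.0013] -3.7597961306385677 0.1474813723244028
mat ((492.7467041015625, 1.272735595703125), (280.7895812988281, 128.25408935546875), 86.05754852294922)
```

```bash
cat > m1.py <<'E'
from h import *
import pickle
np.set_printoptions(precision=4,suppress=True)
def comp(im,x,y,th,x0,x1,y0,y1):
    m=np.zeros(im.shape[:2],np.uint8);m[y0:y1,x0:x1]=(im.max(2)[y0:y1,x0:x1]<th)
    n,l=cv2.connectedComponents(m);return (l==l[y,x])
im,p=pickle.load(open("pics/w2.pkl","rb"))
R=comp(im,232,162,150,182,300,102,215);S=comp(im,396,172,150,300,442,112,218)
obs={"R":[(p,R)],"S":[(p,S)]}
o0=pickle.load(open("obs0.pkl","rb"))
for c,a,b in [("top",(303,264),(365,254)),("scene",(296,282),(350,245))]:
    I,q,_=o0[c]
    for k,uv in (("R",a),("S",b)):
        x,y=uv;print(c,k,I.max(2)[y,x-40:x+40:4]);m=comp(I,x,y,85,x-35,x+35,y-30,y+30);obs[k].append((q,m))
E
python3 - <<'E'
from m1 import *
for k in obs:
    print(k,[m.sum() for _,m in obs[k]])
    pts=cyl(.1,.0001) if k=="R" else corners([.1,.1,.0001])
    for i,(q,m) in enumerate(obs[k]):
        ys,xs=np.nonzero(m);c0=onz(q,(xs.mean(),ys.mean()),.006)
        c,y,e=fit([(q,m.astype(float))],pts,c0,np.radians(-5),yawfree=(k=="S"),zfree=False)
        A=rast(q,pts@Ro.from_euler('z',y).as_matrix().T+c).sum()
        print(i,"centroid",c0,"fit",c,np.degrees(y),round(e,3),"model area",A)
vis=[]
for q,m,I in [(p,R|S,im)]:
    v=I[:,:,::-1].copy();cn=cv2.findContours(m.astype(np.uint8),0,2)[0];cv2.drawContours(v,cn,-1,(0,255,0),1);cv2.imwrite("pics/m1.png",cv2.resize(v[90:245,170:470],None,fx=2.5,fy=2.5))
E
```

```text
top R [207 216 223 221 227 146  43  28  28  26  27  27  26  26  33 128 128 129
 128 129]
top S [127 128 128 128 128 124  27  27  27  27  27  26  27  26  57 187 224 212
 189 216]
scene R [215 220 172 140 141 115  75  73  72  70  70  73  66  70  67  81 138 139
 138 138]
scene S [220 146 141 137  73  71  68  73  69  72  73  70  68  69  73  71  96 166
 181 198]
R [np.int64(6615), np.int64(823), np.int64(1003)]
0 centroid [0.5024 0.099  0.006 ] fit [0.5007 0.0988 0.006 ] -5.0 0.029 model area 6779.247058823529
1 centroid [0.5012 0.099  0.006 ] fit [0.5024 0.099  0.006 ] -5.0 0.065 model area 873.4274509803921
2 centroid [0.4982 0.1035 0.006 ] fit [0.5002 0.1025 0.006 ] -5.0 0.116 model area 1118.4941176470588
S [np.int64(8059), np.int64(1027), np.int64(1077)]
0 centroid [ 0.4903 -0.0787  0.006 ] fit [ 0.4878 -0.0794  0.006 ] -3.850644465279747 0.053 model area 8469.356862745099
1 centroid [ 0.4872 -0.0801  0.006 ] fit [ 0.4884 -0.0806  0.006 ] -4.099368134763716 0.068 model area 1093.3137254901962
2 centroid [ 0.4844 -0.075   0.006 ] fit [ 0.4861 -0.0777  0.006 ] -5.487202923015993 0.135 model area 1221.7529411764706
```

View pics/m1.png

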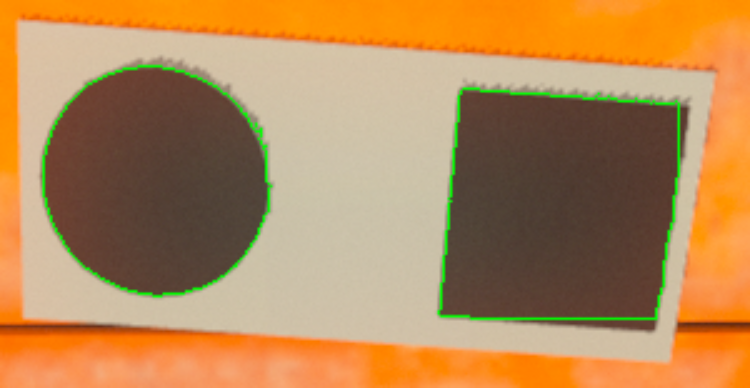

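```bash
sed -i 's/300,442,112,218/300,452,112,228/' m1.py; python3 - <<'E' | tail -8
from m1 import *
S[:, :]=S
for k in obs:
    pts=cyl(.1,.0001) if k=="R" else corners([.1,.1,.0001])
    q,m=obs[k][0];ys,xs=np.nonzero(m);c0=onz(q,(xs.mean(),ys.mean()),.006)
    for zf in (False,True):
        c,y,e=fit([(q,m.astype(float))],pts,c0,np.radians(-5),yawfree=(k=="S"),zfree=zf)
        A=rast(q,pts@Ro.from_euler('z',y).as_matrix().T+c).sum()
        print(k,"centroid",c0,"fit",c,np.degrees(y),round(e,3),"areas",m.sum(),A)
E
```

```text
scene R [215 220 172 140 141 115  75  73  72  70  70  73  66  70  67  81 138 139
 138 138]
scene S [220 146 141 137  73  71  68  73  69  72  73  70  68  69  73  71  96 166
 181 198]
R centroid [0.5024 0.099  0.006 ] fit [0.5007 0.0988 0.006 ] -5.0 0.029 areas 6615 6779.247058823529
R centroid [0.5024 0.099  0.006 ] fit [ 0.5004  0.1004 -0.0004] -5.0 0.016 areas 6615 6599.972549019608
S centroid [ 0.4896 -0.0795  0.006 ] fit [ 0.4875 -0.0795  0.006 ] -4.1510315159903435 0.026 areas 8275 8471.647058823528
S centroid [ 0.4896 -0.0795  0.006 ] fit [ 0.4869 -0.0805  0.0005] -4.073271914332001 0.016 areas 8275 8275.196078431372
```

```bash
python3 -c "
from h import *
goto(.50,.36,.30,-90)"
```

```text
turn -0.0028 (1 rows) then tx -0.02 ty -35.16 tz -3.46; split 8: [-2.000e-03 -4.396e+00 -4.320e-01] ; now P [0.4654 0.0084 0.2998] psi -90.16 tilt 0.02 t 4.55 q [ 0.57 -0.09 -0.6   1.74 -0.05  1.48 -1.59]
```

{"fn": "step_arm", "kwargs": {
  "increments": [0,-4.4,-0.43,0,0,0,0,-4.4,-0.43,0,0,0,0,-4.4,-0.43,0,0,0,0,-4.4,-0.43,0,0,0,0,-4.4,-0.43,0,0,0,0,-4.4,-0.43,0,0,0,0,-4.4,-0.43,0,0,0,0,-4.4,-0.43,0,0,0,0,0,0,0,0,0,0,0,0,0,0,0,0,0,0,0,0,0]
}}

```text
time: 5.92
position: [0.5009, 0.3599, 0.2999]
tool_rot: [-2.221, 0.005, 2.22]
ft_force: [0.1, 0.1, 0.4]
grip_width: 0.998
```

```bash
python3 -c "
from h import *
snap('w3')
goto(.50,.36,.30,-90)"
```

```text
turn -0.0031 (1 rows) then tx 0.01 ty 0.00 tz 0.08; split 1: [0.008 0.003 0.082] ; now P [0.5008 0.36   0.3001] psi -90.18 tilt 0.08 t 5.97 q [ 0.04  0.35 -0.92  1.39  0.28  1.54 -2.44]
```

View pics/w3.png

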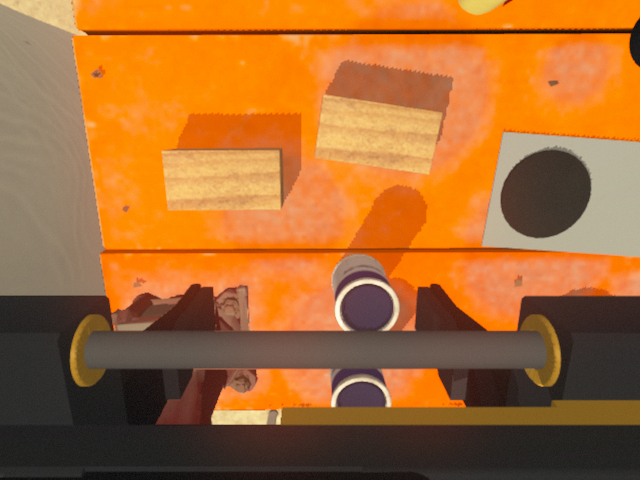

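Offcut A's top face is at (222,180), offcut B's at (380,134), the wanted tin at (367,303), and the vise below A at (180,310).

Run:
```python
from h import *
import pickle
np.set_printoptions(precision=4,suppress=True)
im,p=pickle.load(open("pics/w3.pkl","rb"))
hsv=cv2.cvtColor(im,cv2.COLOR_RGB2HSV)
print(hsv[180,150:300:8],hsv[134,300:460:10])
```

```text
[[ 17 255 254]
 [ 17 255 255]
 [ 16 146 238]
 [ 16 145 232]
 [ 17 145 239]
 [ 17 143 242]
 [ 16 147 236]
 [ 17 145 236]
 [ 16 144 232]
 [ 16 143 234]
 [ 17 139 233]
 [ 16 147 228]
 [ 17 141 235]
 [ 17 140 234]
 [ 16 141 231]
 [ 17 138 229]
 [ 17 139 235]
 [ 11 180 186]
 [ 10 174 186]] [[ 12 245 224]
 [ 16 255 254]
 [ 18 140 239]
 [ 19 133 245]
 [ 18 136 244]
 [ 17 136 237]
 [ 17 141 233]
 [ 17 142 228]
 [ 16 143 229]
 [ 16 143 223]
 [ 16 144 230]
 [ 15 141 221]
 [ 16 144 223]
 [ 16 147 225]
 [ 10 167 173]
 [ 11 171 240]]
```

Run:
```python
from h import *
import pickle
np.set_printoptions(precision=4,suppress=True)
im,p=pickle.load(open("pics/w3.pkl","rb"))
hsv=cv2.cvtColor(im,cv2.COLOR_RGB2HSV)
M=((hsv[...,1]<160)&(hsv[...,0]>=13)&(hsv[...,0]<24)&(hsv[...,2]>120)).astype(np.uint8)
n,l,st,ce=cv2.connectedComponentsWithStats(cv2.morphologyEx(M,cv2.MORPH_OPEN,np.ones((5,5))))
v=im[:,:,::-1].copy()
for nm,uv in (("A",(222,180)),("B",(380,134))):
    m=(l==l[uv[1],uv[0]]);m=cv2.morphologyEx(m.astype(np.uint8),cv2.MORPH_CLOSE,np.ones((5,5)))
    cv2.drawContours(v,cv2.findContours(m,0,2)[0],-1,(0,255,0),1)
    ys,xs=np.nonzero(m)
    c0=onz(p,(xs.mean(),ys.mean()),.038)
    cn=max(cv2.findContours(m,0,2)[0],key=cv2.contourArea)[:,0].astype(float)
    print(nm,"area",m.sum(),"rect@38",cv2.minAreaRect(np.array([onz(p,u,.038)[:2]*1000 for u in cn],np.float32)))
    for zf in (False,True):
      for what,pts,z0 in (("top",corners([.062,.12,.0001]),.038),):
        c,y,e=fit([(p,m.astype(float))],pts,(*c0[:2],z0),0,zfree=zf);print(" ",what,zf,c,np.degrees(y),round(e,3))
cv2.imwrite("pics/m3.png",cv2.resize(v[80:230,150:470],None,fx=2.4,fy=2.4))
```

```text
A area 7052 rect@38 ((522.690185546875, 454.07965087890625), (121.19596099853516, 61.731910705566406), 89.77618408203125)
  top False [0.5222 0.454  0.038 ] 0.6621359641895677 0.03
  top True [0.5218 0.4556 0.0318] 0.12770298419588413 0.021
B area 7584 rect@38 ((566.792724609375, 296.473876953125), (119.89232635498047, 62.20939636230469), 81.55487060546875)
  top False [0.5667 0.2965 0.038 ] -8.475068179144767 0.04
  top True [0.5667 0.2951 0.0293] -8.571647331064737 0.017
```

View pics/m3.png

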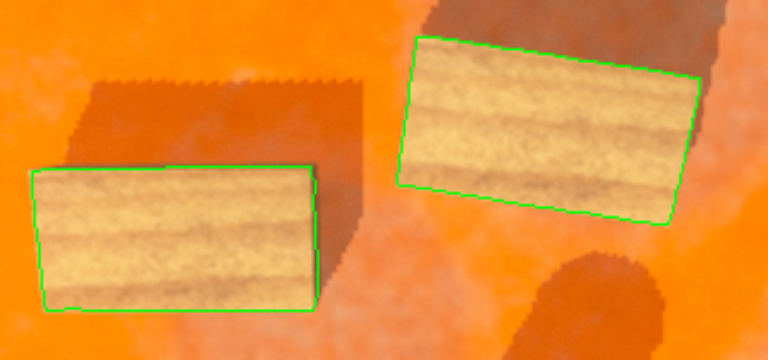

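```bash
python3 -c "
from h import *
goto(.567,.296,.15,-8.5)"
```

```text
turn -1.4255 (9 rows) then tx 15.01 ty 7.49 tz 5.35; split 2: [7.504 3.746 2.677] ; now P [0.5008 0.36   0.3001] psi -90.18 tilt 0.08 t 5.97 q [ 0.04  0.35 -0.92  1.39  0.28  1.54 -2.44]
```

{"fn": "step_arm", "kwargs": {
  "increments": [1.5,0,0,-0.1425,0,0,1.5,0,0,-0.1425,0,0,1.5,0,0,-0.1425,0,0,1.5,0,0,-0.1425,0,0,1.5,0,0,-0.1425,0,0,1.5,0,0,-0.1425,0,0,1.5,0,0,-0.1425,0,0,1.5,0,0,-0.1425,0,0,1.5,0,0,-0.1425,0,0,1.5,3.75,2.68,-0.1425,0,0,0,3.75,2.68,0,0,0,0,0,0,0,0,0]
}}

```text
time: 7.48
position: [0.5659, 0.287, 0.1491]
tool_rot: [1.322, 1.128, -1.324]
ft_force: [-0.1, -0.0, -0.8]
grip_width: 1.001
```

```bash
python3 -c "
from h import *
goto(.567,.296,.006,-8.5)
snap('w4')"
```

```text
turn -0.0083 (1 rows) then tx 14.31 ty -0.02 tz -0.91; split 1: [14.312 -0.021 -0.906] ; now P [0.5659 0.287  0.1491] psi -8.98 tilt 0.18 t 7.47 q [ 0.29  0.58 -1.11  1.56  0.53  1.34 -1.03]
```

View pics/w4.png

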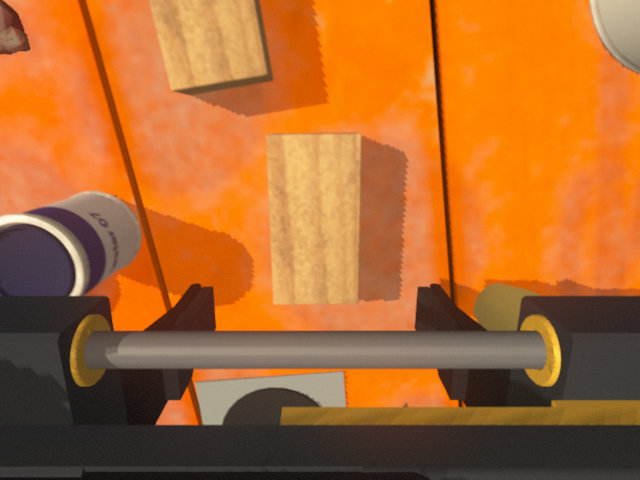

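```bash
python3 -c "
from h import *
import pickle
np.set_printoptions(precision=4,suppress=True)
im,p=pickle.load(open('pics/w4.pkl','rb'))
for z in (.032,.038):
  C=np.array([onz(p,u,z) for u in [(267,134),(361,133),(358,304),(273,304)]]);print(z,C[:,:2].mean(0),np.linalg.norm(np.roll(C,-1,0)-C,axis=1))
goto(.567,.296,.006,-8.5)"
```

```text
0.032 [0.5664 0.2958] [0.0621 0.1228 0.0632 0.1221]
0.038 [0.5666 0.2973] [0.0607 0.1202 0.0618 0.1195]
turn -0.0043 (1 rows) then tx 14.36 ty 0.25 tz -0.65; split 1: [14.361  0.249 -0.652] ; now P [0.5636 0.2899 0.1496] psi -8.75 tilt 0.07 t 7.53 q [ 0.29  0.58 -1.11  1.56  0.53  1.34 -1.03]
```

{"fn": "step_arm", "kwargs": {
  "increments": [4,0.2,-0.5,0,0,0,4,0,0,0,0,0,3,0,0,0,0,0,0,0,0,0,0,0,0,0,0,0,0,0]
}}

```text
time: 8.15
position: [0.5644, 0.2992, 0.0416]
tool_rot: [1.317, 1.137, -1.314]
ft_force: [0.4, 0.6, -0.1]
grip_width: 0.994
```

```bash
python3 -c "
from h import *
goto(.5665,.297,.006,-8.5)"
```

```text
turn 0.0030 (1 rows) then tx 3.56 ty 0.24 tz 0.19; split 1: [3.563 0.241 0.186] ; now P [0.5644 0.2992 0.0416] psi -8.33 tilt 0.12 t 8.15 q [ 0.23  0.68 -1.03  1.65  0.63  1.18 -1.1 ]
```

{"fn": "step_arm", "kwargs": {
  "increments": [1.5,0.2,0.15,0,0,0,2.0,0,0,0,0,0,0,0,0,0,0,0,0,0,0,0,0,0]
}}

```text
time: 8.65
position: [0.5657, 0.2965, 0.0047]
tool_rot: [1.316, 1.137, -1.316]
ft_force: [-0.2, -0.2, -0.9]
grip_width: 0.997
```

{"fn": "step_arm", "kwargs": {
  "increments": [0,0,0,0,0,0,0,0,0,0,0,0,0,0,0,0,0,0,0,0,0,0,0,0,0,0,0,0,0,0],
  "fingers": 0,
  "force": 30
}}

```text
time: 9.28
position: [0.5662, 0.2964, 0.0052]
tool_rot: [1.316, 1.136, -1.315]
ft_force: [0.5, 0.1, 1.3]
grip_width: 0.712
```

```bash
python3 -c "
from h import *
goto(.5665,.297,.006,-8.5)"
```

```text
turn 0.0023 (1 rows) then tx -0.08 ty 0.02 tz -0.07; split 1: [-0.082  0.016 -0.067] ; now P [0.5662 0.2964 0.0052] psi -8.37 tilt 0.04 t 9.28 q [ 0.21  0.72 -1.    1.67  0.66  1.13 -1.12]
```

{"fn": "step_arm", "kwargs": {
  "increments": [-1,0,0,0,0,0,-2,0,0,-0.1494,0,0,-2,0,0,-0.1494,0,0,-2,0,0,-0.1494,0,0,-1,0,0,-0.1494,0,0,-1,0,0,-0.1494,0,0,0,0,0,-0.1494,0,0,0,0,0,-0.1494,0,0,0,0,0,-0.1494,0,0,0,0,0,-0.1494,0,0,0,0,0,-0.1494,0,0,0,0,0,-0.1494,0,0]
}}

```text
time: 10.78
position: [0.5657, 0.2962, 0.0951]
tool_rot: [0.054, 1.571, -0.054]
ft_force: [-0.6, 0.8, -1.4]
grip_width: 0.705
```

```bash
python3 -c "
from h import *
goto(.4872,-.080,.06,85.85);print(ctrl.get_state()['grip_width'])"
```

```text
turn 0.0039 (1 rows) then tx 3.51 ty -38.09 tz -5.10; split 8: [ 0.439 -4.761 -0.638] ; now P [0.5657 0.2962 0.0951] psi 86.07 tilt 0.03 t 10.78 q [ 0.37  0.81 -1.33  1.6   0.8   1.38  0.45]
0.7051400373677925
```

{"fn": "step_arm", "kwargs": {
  "increments": [0,-4.76,-0.64,0,0,0,0,-4.76,-0.64,0,0,0,0,-4.76,-0.64,0,0,0,0,-4.76,-0.64,0,0,0,0,-4.76,-0.64,0,0,0,0,-4.76,-0.64,0,0,0,1,-4.76,-0.64,0,0,0,2,-4.76,-0.64,0,0,0,0,0,0,0,0,0,0,0,0,0,0,0,0,0,0,0,0,0]
}}

```text
time: 12.15
position: [0.4874, -0.0782, 0.0656]
tool_rot: [0.056, 1.569, -0.056]
ft_force: [0.1, -0.0, -1.6]
grip_width: 0.712
```

```bash
python3 -c "
from h import *
goto(.4872,-.080,.012,85.85);snap('w5')"
```

```text
turn 0.0014 (1 rows) then tx 5.36 ty -0.19 tz -0.01; split 1: [ 5.356 -0.186 -0.008] ; now P [ 0.4874 -0.0782  0.0656] psi 85.93 tilt 0.06 t 12.15 q [ 1.26  0.46 -1.34  1.98  0.5   1.11  1.2 ]
```

View pics/w5.png

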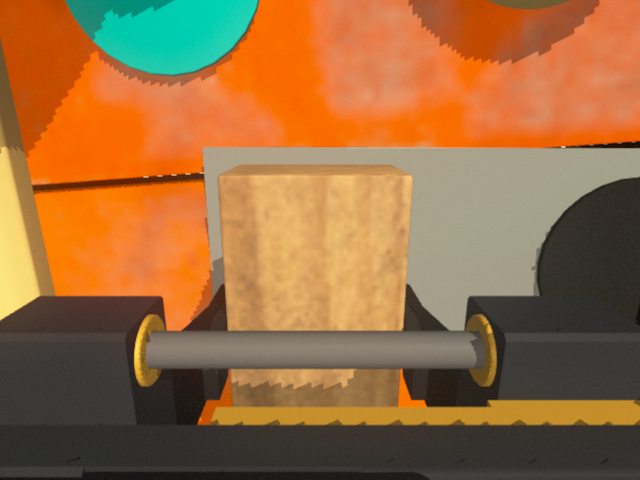

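{"fn": "step_arm", "kwargs": {
  "increments": [2.5,-0.15,0,0,0,0,1.8,0,0,0,0,0,0.8,0,0,0,0,0,0.2,0,0,0,0,0,0,0,0,0,0,0,0,0,0,0,0,0]
}}

```text
time: 12.95
position: [0.4873, -0.0812, 0.0124]
tool_rot: [0.057, 1.569, -0.058]
ft_force: [0.5, 0.2, -2.2]
grip_width: 0.712
```

```bash
python3 -c "
from h import *
goto(.4872,-.080,.0112,85.85);print(ctrl.get_state()['ft_force'])"
```

```text
turn -0.0010 (1 rows) then tx 0.12 ty 0.12 tz -0.01; split 1: [ 0.124  0.122 -0.014] ; now P [ 0.4873 -0.0812  0.0124] psi 85.79 tilt 0.05 t 12.95 q [ 1.17  0.53 -1.24  2.02  0.59  1.02  1.14]
[ 0.45019644  0.18540284 -2.24697762]
```

{"fn": "step_arm", "kwargs": {
  "increments": [0.12,0.1,0,0,0,0,0,0,0,0,0,0]
}}

```text
time: 13.2
position: [0.4872, -0.0804, 0.0111]
tool_rot: [0.057, 1.569, -0.058]
ft_force: [-0.0, -1.3, 2.6]
grip_width: 0.713
```

{"fn": "step_arm", "kwargs": {
  "increments": [0,0,0,0,0,0,0,0,0,0,0,0,0,0,0,0,0,0,0,0,0,0,0,0],
  "fingers": 100
}}

```text
time: 13.7
position: [0.4868, -0.0801, 0.0107]
tool_rot: [0.058, 1.57, -0.058]
ft_force: [0.7, 0.2, 0.2]
grip_width: 0.985
```

{"fn": "step_arm", "kwargs": {
  "increments": [-3,0,0,0,0,0,-5,0,0,0,0,0,-5,0,0,0,0,0,-5,0,0,0,0,0,-3,0,0,0,0,0,0,0,0,0,0,0,0,0,0,0,0,0]
}}

```text
time: 14.58
position: [0.4862, -0.0803, 0.2198]
tool_rot: [0.058, 1.571, -0.058]
ft_force: [-0.3, -1.1, 0.4]
grip_width: 0.996
```

```bash
python3 -c "
from h import *
im,p=snap('w6')
goto(.522,.4545,.2,0.3);print(proj(p,[.4872,-.08,.044]))"
```

```text
turn 1.4922 (10 rows) then tx 1.95 ty 3.88 tz -53.44; split 11: [ 0.177  0.353 -4.858] ; now P [ 0.486  -0.0801  0.2195] psi 85.80 tilt 0.12 t 14.62 q [ 1.43  0.09 -1.36  1.8   0.09  1.32  1.55]
[315.66354043 221.08141908]
```

View pics/w6.png

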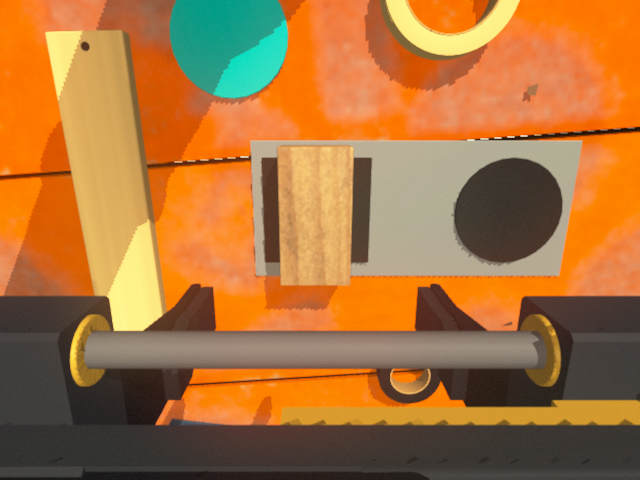

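Run:
```python
from h import *
import pickle
np.set_printoptions(precision=4,suppress=True)
im,p=pickle.load(open("pics/w6.pkl","rb"))
from m1 import comp
hsv=cv2.cvtColor(im,cv2.COLOR_RGB2HSV)
print(im[200,440:580:8].max(1),im[200,255:380:5].max(1))
R=comp(im,510,210,110,440,575,145,272);print(R.sum())
ys,xs=np.nonzero(R);print(xs.min(),xs.max(),ys.min(),ys.max())
c0=onz(p,(xs.mean(),ys.mean()),.006)
for zf in(False,True): print("round",fit([(p,R.astype(float))],cyl(.1,.0001),c0,0,yawfree=False,zfree=zf))
# block top
print(hsv[215,255:380:5])
M=((hsv[...,1]>80)&(hsv[...,1]<200)&(hsv[...,2]>140)).astype(np.uint8);M[:140]=0;M[300:]=0;M[:,:258]=0;M[:,375:]=0
n,l=cv2.connectedComponents(cv2.morphologyEx(M,cv2.MORPH_OPEN,np.ones((5,5))));m=l==l[215,315]
ys,xs=np.nonzero(m);print(xs.min(),xs.max(),ys.min(),ys.max(),m.sum())
c0=onz(p,(xs.mean(),ys.mean()),.044)
for zf in(False,True): print("blk",fit([(p,m.astype(float))],corners([.062,.12,.0001]),c0,np.radians(86),zfree=zf))
# square pad edges: row scan
for r in (180,200,220,240):
    g=im[r].max(1).astype(int);row=[onz(p,(c,r),.006)[:2] for c in (263,371)]
    print(r,[c for c in range(255,380) if abs(g[c]-g[c-1])>25])
```

```text
top R [207 216 223 221 227 146  43  28  28  26  27  27  26  26  33 128 128 129
 128 129]
top S [127 128 128 128 128 124  27  27  27  27  27  26  27  26  57 187 224 212
 189 216]
scene R [215 220 172 140 141 115  75  73  72  70  70  73  66  70  67  81 138 139
 138 138]
scene S [220 146 141 137  73  71  68  73  69  72  73  70  68  69  73  71  96 166
 181 198]
[180 179 135  67  64  61  64  58  58  61  61  61  60  64  66  68 182 252] [191 191  88  87  88 227 226 199 229 232 240 239 230 225 238 241 238 241
 236 232  82  79  79 148 182]
8780
454 561 158 262
round (array([0.5006, 0.0991, 0.006 ]), 0, np.float64(0.028404573674572334))
round (array([0.5013, 0.1016, 0.0006]), 0, np.float64(0.012331055429005316))
[[ 18  55 191]
 [ 18  55 189]
 [  9 157  86]
 [ 10 148  88]
 [ 11 145  86]
 [ 16 144 223]
 [ 16 145 220]
 [ 15 143 186]
 [ 15 149 211]
 [ 17 140 228]
 [ 17 139 231]
 [ 17 140 233]
 [ 17 141 229]
 [ 16 144 225]
 [ 18 136 235]
 [ 18 142 234]
 [ 16 140 232]
 [ 18 141 232]
 [ 17 147 227]
 [ 17 141 231]
 [ 17  97  79]
 [ 14  98  81]
 [ 17  84  76]
 [ 21  47 164]
 [ 23  43 182]]
277 353 145 285 10366
blk (array([ 0.4847, -0.0804,  0.044 ]), np.float64(1.4965391328739743), np.float64(0.01851641679245497))
blk (array([ 0.4849, -0.0803,  0.0411]), np.float64(1.496771192954046), np.float64(0.018393844128428913))
180 [261, 262, 278, 279, 352, 353, 354, 371, 372]
200 [262, 263, 278, 279, 352, 353, 370, 371]
220 [262, 263, 264, 279, 280, 351, 352, 353, 369, 370]
240 [255, 264, 265, 279, 280, 351, 352, 369]
```

{"fn": "step_arm", "kwargs": {
  "increments": [0,0,0,0.1492,0,0,0,0,0,0.1492,0,0,0,0,0,0.1492,0,0,0,0,0,0.1492,0,0,0,0,0,0.1492,0,0,0,0,0,0.1492,0,0,0,0,0,0.1492,0,0,0,0,0,0.1492,0,0,0,0,0,0.1492,0,0,0,0,0,0.1492,0,0]
}}

```text
time: 15.88
position: [0.486, -0.0798, 0.2191]
tool_rot: [1.209, 1.213, -1.209]
ft_force: [0.7, 0.7, -0.2]
grip_width: 1.003
```

{"fn": "step_arm", "kwargs": {
  "increments": [0,0.35,-4.86,0,0,0,0,0.35,-4.86,0,0,0,0,0.35,-4.86,0,0,0,0,0.35,-4.86,0,0,0,0,0.35,-4.86,0,0,0,0,0.35,-4.86,0,0,0,0,0.35,-4.86,0,0,0,0,0.35,-4.86,0,0,0,0,0.35,-4.86,0,0,0,0,0.35,-4.86,0,0,0,0,0.35,-4.86,0,0,0,0,0,0,0,0,0]
}}

```text
time: 17.38
position: [0.518, 0.4597, 0.2174]
tool_rot: [1.196, 1.221, -1.203]
ft_force: [1.3, -0.3, -0.1]
grip_width: 0.999
```

{"fn": "step_arm", "kwargs": {
  "increments": [0,0,0,0,0,0,0,0,0,0,0,0]
}}

```text
time: 17.62
position: [0.5233, 0.4529, 0.2199]
tool_rot: [1.205, 1.21, -1.208]
ft_force: [0.5, -0.1, 0.1]
grip_width: 1.0
```

```bash
python3 -c "
from h import *
im,p=snap('w7')
goto(.522,.4545,.006,0.3);print(proj(p,[.522,.4545,.038]))"
```

```text
turn -0.0023 (1 rows) then tx 21.42 ty -0.15 tz -0.17; split 1: [21.424 -0.152 -0.17 ] ; now P [0.5235 0.4528 0.2202] psi 0.17 tilt 0.08 t 17.68 q [-0.07  0.63 -1.07  1.31  0.55  1.51 -1.08]
[314.58901648 214.79495072]
```

View pics/w7.png

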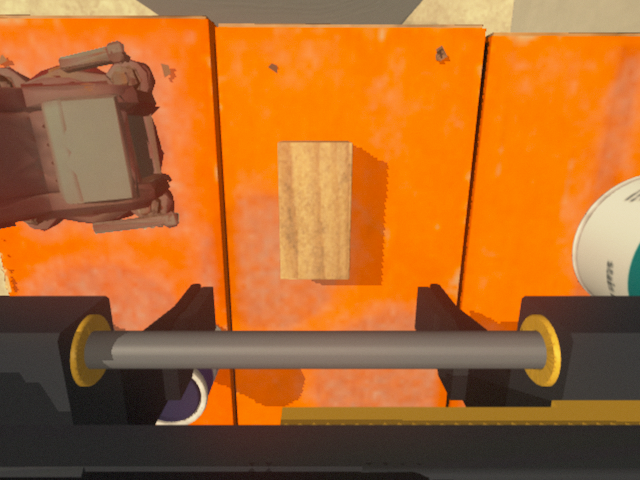

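```bash
python3 -c "
from h import *
import pickle
_,a=pickle.load(open('pics/w3.pkl','rb'));_,b=pickle.load(open('pics/w7.pkl','rb'))
for u,v in (((246,290),(177,220)),((243,290),(172,216))):
  X=tri([(a,u),(b,v)]);print(X,proj(a,X),proj(b,X))
for C in (a,b):print(-C['R'].T@C['t'])
im,p=pickle.load(open('pics/w7.pkl','rb'))
for z in (.032,.038):
  C=np.array([onz(p,u,z) for u in [(278,141.5),(352,141.5),(350,279),(279.5,279)]]);print(z,C[:,:2].mean(0),np.linalg.norm(np.roll(C,-1,0)-C,axis=1), np.degrees(np.arctan2(*(C[0]+C[1]-C[2]-C[3])[:2])))
"
python3 - <<'E'
import cv2
a=cv2.imread('pics/w3.png')[270:420,100:280];cv2.imwrite('pics/vise.png',cv2.resize(a,None,fx=4,fy=4))
E
```

```text
[0.39056293 0.44224538 0.00859615] [245.69975763 287.88315219] [174.22549962 220.60691976]
[0.38753364 0.44605008 0.00638073] [242.94834257 289.55027439] [171.40534635 216.11358734]
[0.57514385 0.35998384 0.46253923]
[0.5222615  0.52852866 0.38228528]
0.032 [0.52223579 0.45435927] [0.06156108 0.12214479 0.06448065 0.12216052] -0.0541884362524603
0.038 [0.52223623 0.45562971] [0.06050661 0.12005258 0.06337617 0.12006804] -0.054188436252495475
```

View pics/vise.png

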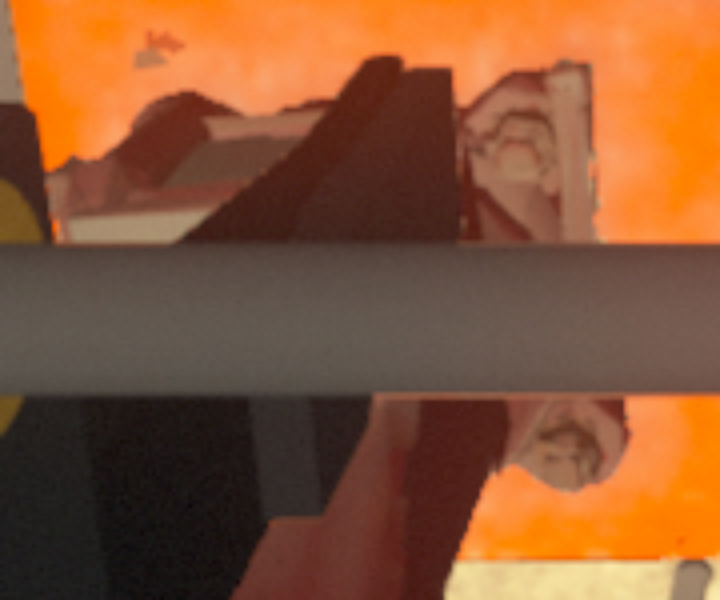

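The two vise points triangulate to x≈0.39 and z≈0.01, and its upper part reaches at most x≈0.40. That clears the gripper body edge at 0.427, and offcut A measures (0.522, 0.455) with yaw about 0°.

{"fn": "step_arm", "kwargs": {
  "increments": [4,-0.12,-0.25,0,0,0,4,0,0,0,0,0,4,0,0,0,0,0,4,0,0,0,0,0,2,0,0,0,0,0,0,0,0,0,0,0,0,0,0,0,0,0]
}}

```text
time: 18.55
position: [0.5221, 0.4579, 0.0427]
tool_rot: [1.208, 1.212, -1.203]
ft_force: [0.3, 0.7, -0.8]
grip_width: 1.003
```

```bash
python3 -c "
from h import *
goto(.5222,.4553,.0055,0.1)"
```

```text
turn 0.0032 (1 rows) then tx 3.72 ty 0.01 tz 0.26; split 1: [3.715 0.01  0.262] ; now P [0.5221 0.4579 0.0427] psi 0.28 tilt 0.15 t 18.55 q [-0.1   0.77 -0.98  1.49  0.66  1.23 -1.17]
```

{"fn": "step_arm", "kwargs": {
  "increments": [2,0,0.15,0,0,0,1.5,0,0,0,0,0,0.2,0,0,0,0,0,0,0,0,0,0,0]
}}

```text
time: 19.05
position: [0.5211, 0.4557, 0.0034]
tool_rot: [1.205, 1.212, -1.206]
ft_force: [-0.5, 0.2, -0.6]
grip_width: 1.004
```

{"fn": "step_arm", "kwargs": {
  "increments": [0,0,0,0,0,0,0,0,0,0,0,0,0,0,0,0,0,0,0,0,0,0,0,0,0,0,0,0,0,0],
  "fingers": 0
}}

```text
time: 19.68
position: [0.5216, 0.4557, 0.004]
tool_rot: [1.206, 1.211, -1.205]
ft_force: [1.6, 0.1, 1.3]
grip_width: 0.708
```

```bash
python3 -c "
from h import *
goto(.5006,.0994,.07,85.85)"
```

```text
turn -1.4931 (10 rows) then tx -6.60 ty -35.69 tz 0.48; split 8: [-0.825 -4.462  0.06 ] ; now P [0.5216 0.4557 0.004 ] psi 0.30 tilt 0.04 t 19.68 q [-0.11  0.8  -0.96  1.52  0.69  1.18 -1.18]
```

{"fn": "step_arm", "kwargs": {
  "increments": [-1,0,0,0,0,0,-3,0,0,0,0,0,-4,0,0,0,0,0,-2,-0.26,4.45,0,0,0,0,-0.26,4.45,0,0,0,0,-0.26,4.45,0,0,0,0,-0.26,4.45,0,0,0,0,-0.26,4.45,0,0,0,0,-0.26,4.45,0,0,0,0,-0.26,4.45,0,0,0,0,-0.26,4.45,0,0,0,0,0,0,0,0,0]
}}

```text
time: 21.18
position: [0.5024, 0.0943, 0.1033]
tool_rot: [1.208, 1.206, -1.213]
ft_force: [-0.0, 0.3, -2.1]
grip_width: 0.711
```

{"fn": "step_arm", "kwargs": {
  "increments": [0,0,0,-0.1493,0,0,0,0,0,-0.1493,0,0,0,0,0,-0.1493,0,0,0,0,0,-0.1493,0,0,0,0,0,-0.1493,0,0,0,0,0,-0.1493,0,0,0,0,0,-0.1493,0,0,0,0,0,-0.1493,0,0,0,0,0,-0.1493,0,0,0,0,0,-0.1493,0,0,0,0,0,0,0,0,0,0,0,0,0,0]
}}

```text
time: 22.68
position: [0.5022, 0.1002, 0.1039]
tool_rot: [0.058, 1.57, -0.058]
ft_force: [-0.1, -0.1, -1.8]
grip_width: 0.711
```

```bash
python3 -c "
from h import *
goto(.5006,.0994,.010,85.85);print(ctrl.get_state()['grip_width'])"
```

```text
turn -0.0013 (1 rows) then tx 9.39 ty -0.10 tz -0.15; split 1: [ 9.386 -0.095 -0.154] ; now P [0.5022 0.1002 0.1039] psi 85.77 tilt 0.00 t 22.68 q [ 0.91  0.45 -1.36  1.9   0.48  1.18  0.87]
0.711496584672545
```

{"fn": "step_arm", "kwargs": {
  "increments": [3,-0.1,-0.1,0,0,0,3,0,0,0,0,0,2,0,0,0,0,0,1,0,0,0,0,0,0.2,0,0,0,0,0,0,0,0,0,0,0,0,0,0,0,0,0]
}}

```text
time: 23.55
position: [0.502, 0.0988, 0.0125]
tool_rot: [0.057, 1.569, -0.057]
ft_force: [-0.5, -0.6, -1.7]
grip_width: 0.706
```

```bash
python3 -c "
from h import *
goto(.5006,.0994,.010,85.85)"
```

```text
turn -0.0001 (1 rows) then tx 0.25 ty 0.05 tz -0.14; split 1: [ 0.245  0.055 -0.141] ; now P [0.502  0.0988 0.0125] psi 85.84 tilt 0.07 t 23.55 q [ 0.77  0.56 -1.21  1.98  0.61  1.04  0.78]
```

{"fn": "step_arm", "kwargs": {
  "increments": [0.25,0.05,-0.1,0,0,0,0,0,0,0,0,0]
}}

```text
time: 23.8
position: [0.5011, 0.0991, 0.0099]
tool_rot: [0.057, 1.569, -0.057]
ft_force: [-0.8, -0.7, 3.7]
grip_width: 0.709
```

{"fn": "step_arm", "kwargs": {
  "increments": [0,0,0,0,0,0,0,0,0,0,0,0,0,0,0,0,0,0,0,0,0,0,0,0],
  "fingers": 100
}}

```text
time: 24.3
position: [0.5003, 0.0992, 0.0091]
tool_rot: [0.057, 1.57, -0.057]
ft_force: [0.7, 0.3, -0.4]
grip_width: 0.987
```

{"fn": "step_arm", "kwargs": {
  "increments": [-3,0,0,0,0,0,-5,0,0,0,0,0,-5,0,0,0,0,0,-5,0,0,0,0,0,-5,-4,0,0,0,0,-4,-5,0,0,0,0,0,0,0,0,0,0,0,0,0,0,0,0]
}}

```text
time: 25.3
position: [0.4938, 0.0117, 0.2767]
tool_rot: [0.057, 1.57, -0.058]
ft_force: [-0.1, -0.0, 0.8]
grip_width: 0.996
```

```bash
python3 -c "
from h import *
im,p=snap('w8')
goto(.472,-.268,.25,None);print(proj(p,[.4872,-.08,.044]),proj(p,[.5006,.0994,.044]))"
```

```text
turn -0.0000 (0 rows) then tx 2.63 ty -28.16 tz -0.16; split 6: [ 0.439 -4.694 -0.026] ; now P [0.4935 0.0128 0.2763] psi 85.94 tilt 0.07 t 25.35 q [ 1.29  0.01 -1.36  1.71  0.01  1.43  1.44]
[221.63648365 207.20809346] [405.05694474 207.38031111]
```

View pics/w8.png

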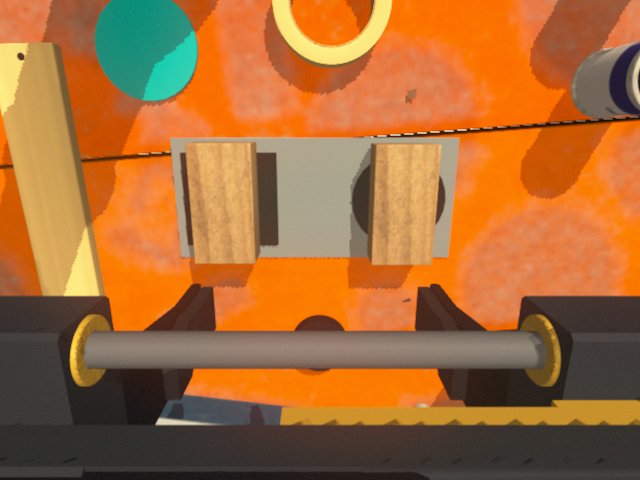

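```bash
python3 - <<'E' | tail -20
from h import *
import pickle
np.set_printoptions(precision=4,suppress=True)
im,p=pickle.load(open("pics/w8.pkl","rb"))
hsv=cv2.cvtColor(im,cv2.COLOR_RGB2HSV)
M=((hsv[...,1]>80)&(hsv[...,1]<220)&(hsv[...,0]>12)&(hsv[...,2]>100)).astype(np.uint8);M[:130]=0;M[290:]=0;M[:,:180]=0;M[:,460:]=0
n,l=cv2.connectedComponents(cv2.morphologyEx(M,cv2.MORPH_OPEN,np.ones((5,5))))
v=im[:,:,::-1].copy()
for u,c0 in (((222,207),(.4872,-.08,.025)),((405,207),(.5006,.0994,.025))):
    m=l==l[u[1],u[0]];cv2.drawContours(v,cv2.findContours(m.astype(np.uint8),0,2)[0],-1,(0,255,0),1)
    for zf in(False,True):
        c,y,e=fit([(p,m.astype(float))],corners([.062,.12,.038]),c0,np.radians(85.85),zfree=zf);print(u,c,np.degrees(y),e,m.sum())
cv2.imwrite("pics/m8.png",cv2.resize(v[125:280,160:470],None,fx=2.4,fy=2.4))
E
```

```text
(222, 207) [ 0.4853 -0.0805  0.025 ] 85.59469446223412 0.02623227752639517 8450
(222, 207) [ 0.4859 -0.0817  0.02  ] 85.75708340514508 0.011668174962292608 8450
(405, 207) [0.5006 0.0993 0.025 ] 85.84708485779892 0.04490438737980026 8242
(405, 207) [0.5016 0.1013 0.0168] 85.81690098711785 0.019171531752715645 8242
```

View pics/m8.png

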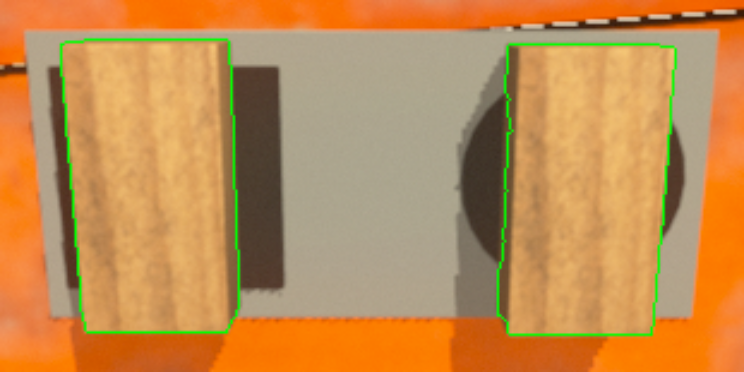

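{"fn": "step_arm", "kwargs": {
  "increments": [0,-4.7,0,0,0,0,0,-4.7,0,0,0,0,0,-4.7,0,0,0,0,0,-4.7,0,0,0,0,0,-4.7,0,0,0,0,0,-4.7,0,0,0,0,0,0,0,0,0,0,0,0,0,0,0,0,0,0,0,0,0,0]
}}

```text
time: 26.48
position: [0.4745, -0.2671, 0.2768]
tool_rot: [0.054, 1.571, -0.053]
ft_force: [0.7, -0.1, 0.1]
grip_width: 1.003
```

```bash
python3 -c "
from h import *
im,p=snap('w9')
goto(.472,-.268,.25,None)"
```

```text
turn -0.0000 (0 rows) then tx 2.70 ty -0.06 tz -0.23; split 1: [ 2.702 -0.064 -0.23 ] ; now P [ 0.4743 -0.2675  0.277 ] psi 86.07 tilt 0.02 t 26.52 q [ 1.47  0.21 -1.13  1.6   0.19  1.45  1.82]
```

View pics/w9.png

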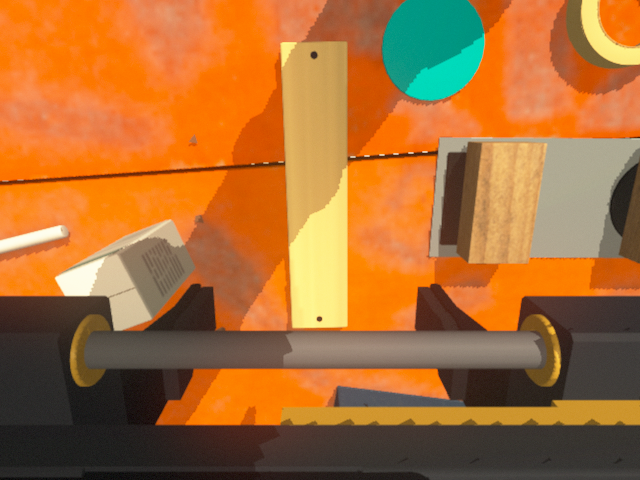

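Run:
```python
from h import *
import pickle
np.set_printoptions(precision=4,suppress=True)
im,p=pickle.load(open("pics/w9.pkl","rb"))
for z in (.01,.015):
  C=np.array([onz(p,u,z) for u in [(281,42),(347.5,41.5),(347.5,327.5),(292.5,327.5)]]);print(z,C[:,:2].mean(0),np.linalg.norm(np.roll(C,-1,0)-C,axis=1))
H=np.array([onz(p,u,.015) for u in [(314,55),(319.5,319.5)]]);print(H.mean(0),np.linalg.norm(H[0]-H[1]))
hsv=cv2.cvtColor(im,cv2.COLOR_RGB2HSV)
print(hsv[120,270:360:5].tolist(),hsv[280,280:360:5].tolist())
M=((hsv[...,1]<190)&(hsv[...,0]>16)&(hsv[...,0]<32)&(hsv[...,2]>110)).astype(np.uint8);M[:,:270]=0;M[:,365:]=0;M[332:]=0
n,l=cv2.connectedComponents(cv2.morphologyEx(M,cv2.MORPH_OPEN,np.ones((5,5))));m=cv2.morphologyEx((l==l[120,315]).astype(np.uint8),cv2.MORPH_CLOSE,np.ones((9,9)))
print(m.sum(),np.nonzero(m)[0].min(),np.nonzero(m)[0].max())
for zf in(False,True): 
    c,y,e=fit([(p,m.astype(float))],corners([.064,.3,.015]),(.472,-.268,.0075),np.radians(177),zfree=zf);print(c,np.degrees(y),e)
```

```text
0.01 [ 0.4718 -0.2644] [0.0637 0.3026 0.0638 0.3022]
0.015 [ 0.471  -0.2644] [0.0629 0.2991 0.0631 0.2987]
[ 0.4717 -0.2649  0.015 ] 0.27727206617768885
[[12, 255, 217], [12, 255, 218], [12, 255, 218], [19, 148, 221], [19, 147, 226], [19, 148, 220], [18, 147, 218], [18, 147, 217], [19, 148, 214], [18, 148, 213], [19, 149, 209], [19, 151, 205], [19, 149, 211], [19, 149, 205], [18, 145, 197], [18, 147, 193], [12, 255, 199], [12, 245, 198]] [[15, 255, 253], [14, 255, 243], [18, 159, 228], [27, 117, 254], [27, 115, 254], [27, 119, 254], [27, 114, 254], [26, 118, 254], [26, 116, 254], [27, 121, 254], [27, 120, 254], [26, 122, 254], [25, 127, 253], [24, 131, 253], [16, 255, 253], [16, 255, 253]]
17451 42 327
[ 0.4714 -0.2652  0.0075] 267.3132234539795 0.041437481530919626
[ 0.471  -0.2649  0.0005] 267.3168795149956 0.02457727575586994
```

{"fn": "step_arm", "kwargs": {
  "increments": [5,0.25,-0.3,-0.0215,0,0,5,0,0,0,0,0,5,0,0,0,0,0,5,0,0,0,0,0,4,0,0,0,0,0,0,0,0,0,0,0,0,0,0,0,0,0]
}}

```text
time: 27.4
position: [0.4722, -0.2669, 0.0388]
tool_rot: [0.038, 1.568, -0.04]
ft_force: [0.2, 1.3, 0.0]
grip_width: 0.998
```

```bash
python3 -c "
from h import *
goto(.4714,-.265,.003,87.3)"
```

```text
turn -0.0028 (1 rows) then tx 3.58 ty 0.19 tz -0.09; split 1: [ 3.585  0.185 -0.088] ; now P [ 0.4722 -0.2669  0.0388] psi 87.14 tilt 0.14 t 27.40 q [ 1.31  0.45 -1.    1.89  0.44  1.04  1.65]
```

{"fn": "step_arm", "kwargs": {
  "increments": [2,0.15,-0.08,0,0,0,1.3,0,0,0,0,0,0.15,0,0,0,0,0,0,0,0,0,0,0]
}}

```text
time: 27.9
position: [0.4702, -0.2654, 0.0026]
tool_rot: [0.04, 1.57, -0.04]
ft_force: [0.4, 0.3, 0.5]
grip_width: 0.999
```

```bash
python3 -c "
from h import *
goto(.4714,-.265,.003,87.3);print(ctrl.get_state()['ft_force'])"
```

```text
turn -0.0036 (1 rows) then tx -0.04 ty 0.05 tz 0.12; split 1: [-0.04   0.046  0.119] ; now P [ 0.4702 -0.2654  0.0026] psi 87.09 tilt 0.01 t 27.90 q [ 1.28  0.49 -0.96  1.92  0.49  0.98  1.61]
[0.36878366 0.25186307 0.54849523]
```

{"fn": "step_arm", "kwargs": {
  "increments": [0,0,0.1,0,0,0,0,0,0,0,0,0,0,0,0,0,0,0,0,0,0,0,0,0,0,0,0,0,0,0,0,0,0,0,0,0],
  "fingers": 0,
  "force": 45
}}

```text
time: 28.65
position: [0.4712, -0.2655, 0.0028]
tool_rot: [0.04, 1.57, -0.04]
ft_force: [-1.0, 0.6, 2.8]
grip_width: 0.731
```

{"fn": "step_arm", "kwargs": {
  "increments": [-1,0,0,0,0,0,-2,0,0,0,0,0,-4,0,0,0,0,0,-3,0,0,0,0,0,0,0,0,0,0,0,0,0,0,0,0,0]
}}

```text
time: 29.4
position: [0.4705, -0.2656, 0.1025]
tool_rot: [0.04, 1.571, -0.041]
ft_force: [0.6, 0.1, -2.5]
grip_width: 0.73
```

```bash
python3 -c "
from h import *
snap('w10');print(ctrl.get_state()['grip_width'])
goto(.4939,.0097,.13,-4.15)
goto(.4939,.0097,.13,175.85)"
```

```text
0.7306423364465638
turn 1.5922 (10 rows) then tx -2.81 ty 0.37 tz -27.60; split 6: [-0.469  0.062 -4.601] ; now P [ 0.4702 -0.2654  0.1019] psi 87.08 tilt 0.08 t 29.45 q [ 1.38  0.36 -1.06  1.84  0.35  1.14  1.72]
turn -1.5494 (10 rows) then tx -2.81 ty -0.37 tz 27.60; split 6: [-0.469 -0.062  4.601] ; now P [ 0.4702 -0.2654  0.1019] psi 87.08 tilt 0.08 t 29.45 q [ 1.38  0.36 -1.06  1.84  0.35  1.14  1.72]
```

View pics/w10.png

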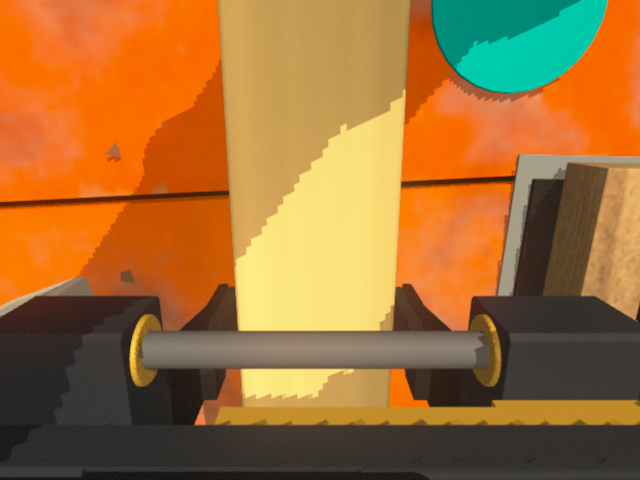

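{"fn": "step_arm", "kwargs": {
  "increments": [-2,4.6,0.16,0,0,0,-2,4.6,0.16,0,0,0,0,4.6,0.16,0,0,0,0,4.6,0.16,0,0,0,0,4.6,0.16,0,0,0,0,4.6,0.16,0,0,0,0,0,0,0,0,0]
}}

```text
time: 30.32
position: [0.4938, 0.0145, 0.142]
tool_rot: [0.035, 1.572, -0.032]
ft_force: [-0.8, -1.5, -2.0]
grip_width: 0.73
```

{"fn": "step_arm", "kwargs": {
  "increments": [0,0,0,0.1447,0,0,0,0,0,0.1447,0,0,0,0,0,0.1447,0,0,0,0,0,0.1447,0,0,0,0,0,0.1447,0,0,0,0,0,0.1447,0,0,0,0,0,0.1447,0,0,0,0,0,0.1447,0,0,0,0,0,0.1447,0,0,0,0,0,0.1447,0,0,0,0,0,0.1447,0,0,0,0,0,0,0,0]
}}

```text
time: 31.82
position: [0.4941, 0.0087, 0.1418]
tool_rot: [1.261, 1.176, -1.263]
ft_force: [0.7, -0.0, -0.8]
grip_width: 0.731
```

{"fn": "step_arm", "kwargs": {
  "increments": [0,0,0,0,0,0]
}}

```text
time: 31.95
position: [0.4943, 0.0091, 0.1421]
tool_rot: [1.26, 1.176, -1.261]
ft_force: [-0.2, -0.1, -2.0]
grip_width: 0.727
```

```bash
python3 -c "
from h import *
snap('w11');print(ctrl.get_state()['grip_width'])
goto(.4939,.0097,.047,-4.15)"
```

```text
0.7298499319806245
turn 0.0021 (1 rows) then tx 9.52 ty -0.05 tz -0.04; split 1: [ 9.52  -0.055 -0.036] ; now P [0.4944 0.0093 0.1422] psi -4.03 tilt 0.04 t 32.00 q [ 0.89  0.14 -1.01  1.9   0.13  1.17 -0.24]
```

View pics/w11.png

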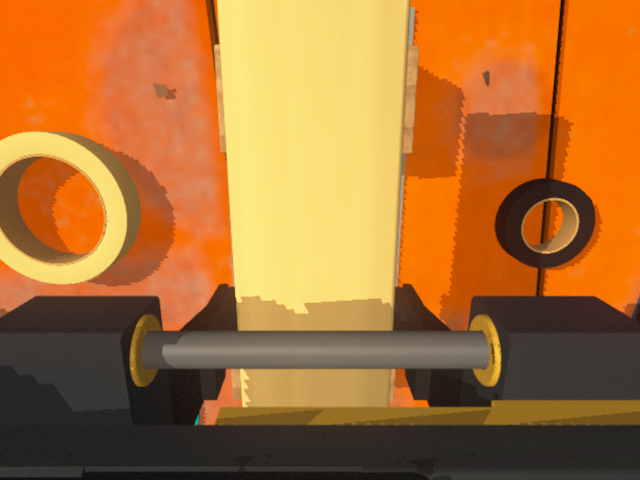

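{"fn": "step_arm", "kwargs": {
  "increments": [3,-0.05,-0.04,0.002,0,0,3,0,0,0,0,0,2,0,0,0,0,0,1,0,0,0,0,0,0.2,0,0,0,0,0,0,0,0,0,0,0,0,0,0,0,0,0]
}}

```text
time: 32.88
position: [0.4949, 0.01, 0.0514]
tool_rot: [1.264, 1.172, -1.262]
ft_force: [0.1, -0.7, -1.5]
grip_width: 0.729
```

```bash
python3 -c "
from h import *
print(ctrl.get_state()['ft_force'])
goto(.4939,.0097,.0468,-4.15)"
```

```text
[ 0.11980423 -0.67622719 -1.45011788]
turn -0.0014 (1 rows) then tx 0.46 ty -0.10 tz 0.04; split 1: [ 0.458 -0.102  0.039] ; now P [0.4949 0.01   0.0514] psi -4.23 tilt 0.09 t 32.88 q [ 0.8   0.28 -0.97  1.99  0.28  1.   -0.37]
```

{"fn": "step_arm", "kwargs": {
  "increments": [0.2,-0.1,0,0,0,0,0.22,0,0,0,0,0,0,0,0,0,0,0]
}}

```text
time: 33.25
position: [0.4933, 0.0101, 0.0468]
tool_rot: [1.263, 1.173, -1.264]
ft_force: [-1.7, -0.1, 3.4]
grip_width: 0.733
```

{"fn": "step_arm", "kwargs": {
  "increments": [0,0,0,0,0,0,0,0,0,0,0,0,0,0,0,0,0,0,0,0,0,0,0,0],
  "fingers": 100
}}

```text
time: 33.75
position: [0.4932, 0.0102, 0.0463]
tool_rot: [1.263, 1.173, -1.263]
ft_force: [0.4, -0.4, 0.4]
grip_width: 0.987
```

{"fn": "step_arm", "kwargs": {
  "increments": [-3,0,0,0,0,0,-5,0,0,0,0,0,-5,0,0,0,0,0,-5,0,0,0,0,0,-5,0,0,0,0,0,0,0,0,0,0,0,0,0,0,0,0,0]
}}

```text
time: 34.62
position: [0.4928, 0.0101, 0.2757]
tool_rot: [1.263, 1.174, -1.264]
ft_force: [0.5, -0.1, -0.6]
grip_width: 0.999
```

Run:
```python
from h import *
im,p=snap('w12')
c=ctrl.get_image("top");cv2.imwrite("pics/top12.png",cv2.resize(c[180:360,150:500,::-1],None,fx=2.2,fy=2.2))
goto(.400,.309,.25,90)
print(proj(p,[.4939,.0097,.059]))
```

```text
turn -1.6445 (11 rows) then tx 2.48 ty 29.89 tz -9.23; split 7: [ 0.355  4.27  -1.319] ; now P [0.4923 0.0101 0.2748] psi -4.22 tilt 0.15 t 34.73 q [ 0.97 -0.01 -1.03  1.72 -0.01  1.43 -0.13]
[317.27518042 209.20037698]
```

View pics/w12.png

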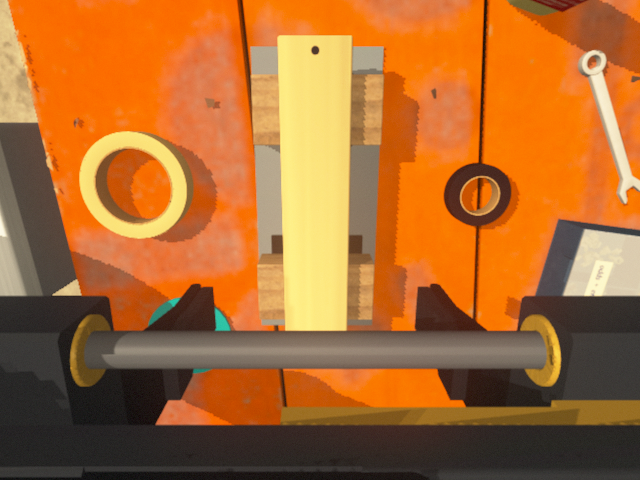

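View pics/top12.png

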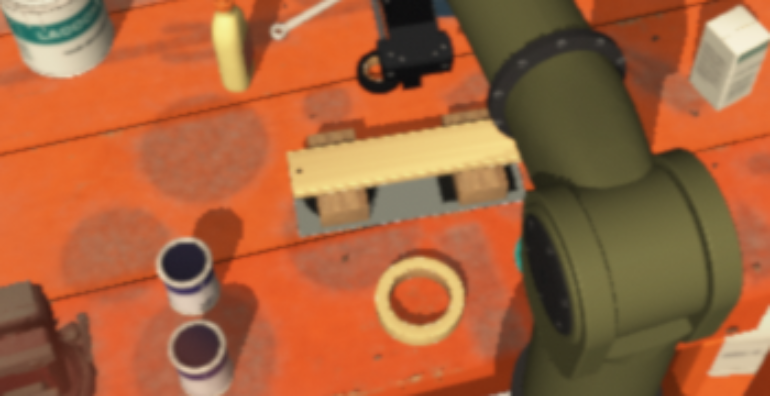

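Run:
```python
from h import *
import pickle
im,p=pickle.load(open('pics/w12.pkl','rb'))
a=(onz(p,(277.5,36),.059)+onz(p,(352.5,36.5),.059))/2; b=(onz(p,(285,328),.059)+onz(p,(347,328),.059))/2
d=a-b;print(a,np.degrees(np.arctan2(d[1],d[0])), a[:2]-.15*d[:2]/np.linalg.norm(d))
im,p=pickle.load(open('pics/w3.pkl','rb'))
# tin top rim ellipse in w3
print('tin top',onz(p,(366.5,301.5),.085))
```

```text
[0.50276768 0.15752133 0.059     ] 85.95368325243976 [0.49218325 0.00789523]
tin top [0.40644358 0.30825923 0.085     ]
```

Run:
```python
from h import *
goto(.403,.309,.25,40)
```

```text
turn -0.7718 (5 rows) then tx 2.48 ty 12.37 tz -28.64; split 7: [ 0.355  1.767 -4.091] ; now P [0.4923 0.0101 0.2748] psi -4.22 tilt 0.15 t 34.73 q [ 0.97 -0.01 -1.03  1.72 -0.01  1.43 -0.13]
```

{"fn": "step_arm", "kwargs": {
  "increments": [0,0,0,-0.1544,0,0,0,0,0,-0.1544,0,0,0,0,0,-0.1544,0,0,0,0,0,-0.1544,0,0,0,0,0,-0.1544,0,0,0,1.77,-4.09,0,0,0,0,1.77,-4.09,0,0,0,0,1.77,-4.09,0,0,0,0,1.77,-4.09,0,0,0,0,1.77,-4.09,0,0,0,0,1.77,-4.09,0,0,0,0,1.77,-4.09,0,0,0]
}}

```text
time: 36.22
position: [0.4034, 0.3096, 0.2754]
tool_rot: [0.681, 1.461, -0.683]
ft_force: [0.9, 0.2, 0.7]
grip_width: 1.0
```

{"fn": "step_arm", "kwargs": {
  "increments": [0,0,0,0,0,0,0,0,0,0,0,0,0,0,0,0,0,0]
}}

```text
time: 36.6
position: [0.4049, 0.3074, 0.2758]
tool_rot: [0.683, 1.46, -0.685]
ft_force: [-0.4, -0.9, -0.1]
grip_width: 1.001
```

Run:
```python
from h import *
im,p=snap('w13')
goto(.403,.309,.25,40)
```

```text
turn -0.0032 (1 rows) then tx 2.60 ty -0.05 tz -0.25; split 1: [ 2.603 -0.051 -0.252] ; now P [0.405  0.3074 0.276 ] psi 39.82 tilt 0.07 t 36.65 q [ 0.58  0.12 -1.35  1.68  0.11  1.44 -0.09]
```

View pics/w13.png

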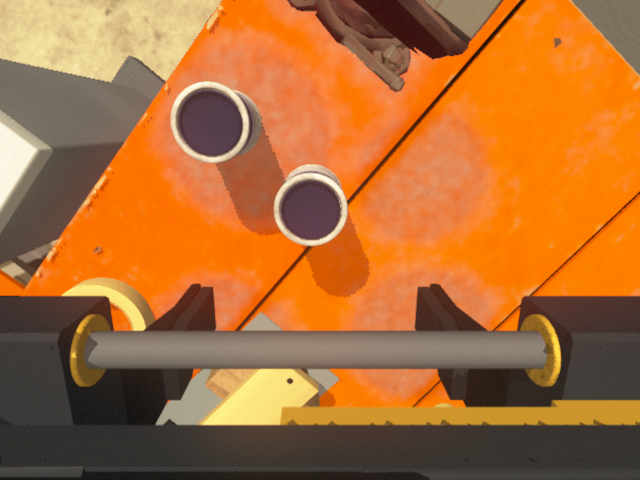

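The wanted tin's lid is at (311,206). Its nearer-to-base twin is at (212,121), closer to the bench edge.

Run:
```python
from h import *
import pickle
np.set_printoptions(precision=4,suppress=True)
im,p=pickle.load(open('pics/w13.pkl','rb'));im3,p3=pickle.load(open('pics/w3.pkl','rb'))
def top(im,box):
    x0,x1,y0,y1=box;h=im[y0:y1,x0:x1].astype(int)
    m=((h[...,2]>h[...,0]-5)&(h.max(2)<110)).astype(np.uint8)
    n,l,st,ce=cv2.connectedComponentsWithStats(m);k=1+np.argmax(st[1:,4]);cn=max(cv2.findContours((l==k).astype(np.uint8),0,2)[0],key=cv2.contourArea)
    e=cv2.fitEllipse(cn);return (e[0][0]+x0,e[0][1]+y0),e[1]
a=top(im,(265,360,160,255));b=top(im3,(325,410,270,330));print(a,b)
T=tri([(p,a[0]),(p3,b[0])]);print("tri",T,"onz",onz(p,a[0],.085))
for z in(.08,.085): print(np.linalg.norm(onz(p,(275,206),z)-onz(p,(348,206),z)))
goto(*onz(p,a[0],.085)[:2],.03,40)
```

```text
Traceback (most recent call last):
ValueError: attempt to get argmax of an empty sequence
```

Run:
```python
from h import *
import pickle
np.set_printoptions(precision=4,suppress=True)
im,p=pickle.load(open('pics/w13.pkl','rb'));im3,p3=pickle.load(open('pics/w3.pkl','rb'))
print(im[206,265:360:8].tolist())
# white rim fit: use rim extents
def top(im,box):
    x0,x1,y0,y1=box;h=im[y0:y1,x0:x1].astype(int)
    m=((h.max(2)-h.min(2)<60)&(h.max(2)<130)).astype(np.uint8)
    n,l,st,ce=cv2.connectedComponentsWithStats(m);k=1+np.argmax(st[1:,4]);cn=max(cv2.findContours((l==k).astype(np.uint8),0,2)[0],key=cv2.contourArea)
    e=cv2.fitEllipse(cn);return (e[0][0]+x0,e[0][1]+y0),e[1]
a=top(im,(265,360,160,255));b=top(im3,(325,410,270,330));print(a,b)
T=tri([(p,a[0]),(p3,b[0])]);print("tri",T,"onz",onz(p,a[0],.085),onz(p,a[0],.083))
for z in(.08,.085): print(np.linalg.norm(onz(p,(275,206),z)-onz(p,(348,206),z)))
goto(*onz(p,a[0],.084)[:2],.03,40)
```

```text
[[173, 86, 49], [188, 128, 95], [104, 79, 80], [88, 59, 70], [87, 59, 70], [89, 63, 71], [89, 60, 70], [90, 63, 75], [90, 62, 72], [87, 55, 61], [240, 221, 184], [252, 127, 0]]
((310.1134490966797, 209.4156036376953), (58.2728385925293, 59.671634674072266)) ((366.75905990600586, 308.0810089111328), (48.161376953125, 51.74929428100586))
tri [0.3978 0.3075 0.0819] onz [0.3975 0.3081 0.085 ] [0.3977 0.3078 0.083 ]
0.06486770405336183
0.06396262581235412
turn -0.0032 (1 rows) then tx 24.60 ty -0.54 tz -0.52; split 1: [24.603 -0.536 -0.519] ; now P [0.405  0.3074 0.276 ] psi 39.82 tilt 0.07 t 36.65 q [ 0.58  0.12 -1.35  1.68  0.11  1.44 -0.09]
```

{"fn": "step_arm", "kwargs": {
  "increments": [5,-0.48,-0.5,0,0,0,5,0,0,0,0,0,5,0,0,0,0,0,2,0,0,0,0,0,0,0,0,0,0,0,0,0,0,0,0,0]
}}

```text
time: 37.4
position: [0.3985, 0.3107, 0.1083]
tool_rot: [0.684, 1.459, -0.68]
ft_force: [0.4, 0.3, -1.1]
grip_width: 1.0
```

Run:
```python
from h import *
goto(.3983,.308,.03,40)
```

```text
turn -0.0006 (1 rows) then tx 7.83 ty -0.19 tz 0.19; split 1: [ 7.826 -0.189  0.188] ; now P [0.3985 0.3107 0.1083] psi 39.97 tilt 0.17 t 37.40 q [ 0.38  0.31 -1.23  1.92  0.33  1.14 -0.28]
```

{"fn": "step_arm", "kwargs": {
  "increments": [0,-0.12,0.12,0,0,0,2,0,0,0,0,0,3,0,0,0,0,0,2.8,0,0,0,0,0,0,0,0,0,0,0,0,0,0,0,0,0]
}}

```text
time: 38.15
position: [0.3972, 0.3087, 0.0288]
tool_rot: [0.682, 1.461, -0.681]
ft_force: [0.4, 0.1, 0.7]
grip_width: 1.003
```

{"fn": "step_arm", "kwargs": {
  "increments": [0,0,0,0,0,0,0,0,0,0,0,0,0,0,0,0,0,0,0,0,0,0,0,0,0,0,0,0,0,0],
  "fingers": 0,
  "force": 25
}}

```text
time: 38.78
position: [0.3977, 0.3084, 0.0289]
tool_rot: [0.682, 1.46, -0.681]
ft_force: [0.8, -0.9, 3.7]
grip_width: 0.737
```

{"fn": "step_arm", "kwargs": {
  "increments": [-1,0,0,0,0,0,-3,0,0,0,0,0,-4,0,0,0,0,0,-4,0,0,0,0,0,0,0,0,0,0,0]
}}

```text
time: 39.4
position: [0.3982, 0.3094, 0.1509]
tool_rot: [0.684, 1.458, -0.678]
ft_force: [0.4, -0.4, -2.1]
grip_width: 0.742
```

Run:
```python
from h import *
goto(.5006,.0994,.15,40)
```

```text
turn 0.0000 (1 rows) then tx 0.09 ty -5.65 tz 22.67; split 5: [ 0.018 -1.131  4.535] ; now P [0.3982 0.3094 0.1509] psi 40.00 tilt 0.27 t 39.40 q [ 0.45  0.25 -1.29  1.87  0.26  1.21 -0.22]
```

{"fn": "step_arm", "kwargs": {
  "increments": [0,-1.13,4.53,0,0,0,0,-1.13,4.53,0,0,0,0,-1.13,4.53,0,0,0,0,-1.13,4.53,0,0,0,0,-1.13,4.53,0,0,0,0,0,0,0,0,0,0,0,0,0,0,0,0,0,0,0,0,0]
}}

```text
time: 40.4
position: [0.4984, 0.0997, 0.1479]
tool_rot: [0.679, 1.463, -0.68]
ft_force: [0.3, 0.5, -1.7]
grip_width: 0.744
```

Run:
```python
from h import *
snap('w14')
goto(.5006,.0994,.088,40)
```

```text
turn 0.0027 (1 rows) then tx 6.01 ty 0.14 tz 0.15; split 1: [6.007 0.141 0.155] ; now P [0.4985 0.0997 0.1481] psi 40.15 tilt 0.04 t 40.45 q [ 0.86  0.25 -1.22  1.86  0.25  1.2   0.26]
```

View pics/w14.png

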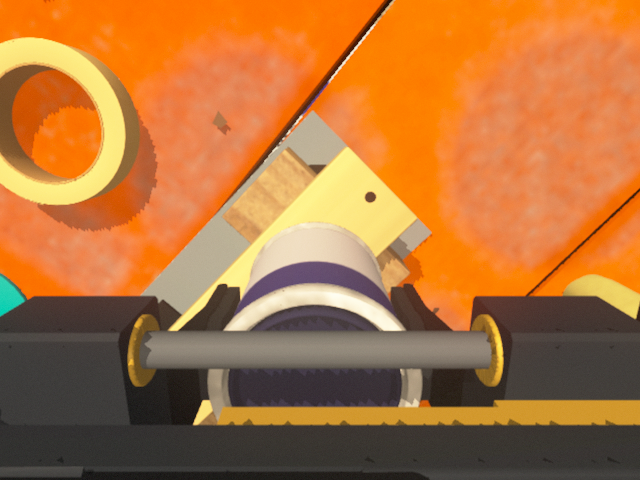

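{"fn": "step_arm", "kwargs": {
  "increments": [2,0.14,0.15,0,0,0,2,0,0,0,0,0,1.3,0,0,0,0,0,0.3,0,0,0,0,0,0,0,0,0,0,0,0,0,0,0,0,0]
}}

```text
time: 41.2
position: [0.5019, 0.0983, 0.0929]
tool_rot: [0.682, 1.46, -0.681]
ft_force: [0.1, -0.4, -1.7]
grip_width: 0.741
```

Run:
```python
from h import *
goto(.5006,.0994,.088,40)
```

```text
turn 0.0001 (1 rows) then tx 0.49 ty -0.03 tz -0.17; split 1: [ 0.494 -0.032 -0.169] ; now P [0.5019 0.0983 0.0929] psi 40.01 tilt 0.06 t 41.20 q [ 0.78  0.33 -1.16  1.92  0.34  1.11  0.18]
```

{"fn": "step_arm", "kwargs": {
  "increments": [0.25,0,-0.12,0,0,0,0.15,0,0,0,0,0,0.06,0,0,0,0,0,0,0,0,0,0,0]
}}

```text
time: 41.7
position: [0.5006, 0.0989, 0.0879]
tool_rot: [0.681, 1.461, -0.682]
ft_force: [-0.6, -0.6, -0.5]
grip_width: 0.738
```

Run:
```python
from h import *
goto(.5006,.0994,.088,40)
```

```text
turn 0.0000 (1 rows) then tx -0.01 ty 0.03 tz -0.04; split 1: [-0.011  0.03  -0.039] ; now P [0.5006 0.0989 0.0879] psi 40.00 tilt 0.02 t 41.70 q [ 0.77  0.34 -1.16  1.92  0.35  1.1   0.18]
```

{"fn": "step_arm", "kwargs": {
  "increments": [0.03,0,0,0,0,0,0,0,0,0,0,0,0,0,0,0,0,0,0,0,0,0,0,0],
  "fingers": 100
}}

```text
time: 42.2
position: [0.5007, 0.0991, 0.0875]
tool_rot: [0.681, 1.461, -0.681]
ft_force: [-0.5, -0.4, -0.0]
grip_width: 0.994
```

{"fn": "step_arm", "kwargs": {
  "increments": [-2,0,0,0,0,0,-4,0,0,0,0,0,-5,0,0,0,0,0,-5,0,0,0,0,0,-3,0,0,0,0,0,0,0,0,0,0,0,0,0,0,0,0,0]
}}

```text
time: 43.08
position: [0.5003, 0.099, 0.2773]
tool_rot: [0.681, 1.461, -0.682]
ft_force: [-0.3, 0.5, -0.8]
grip_width: 0.999
```

Run:
```python
from h import *
im,p=snap('w15')
for c in ("scene",):
    i=ctrl.get_image(c);cv2.imwrite("pics/scene15.png",cv2.resize(i[150:400,180:460,::-1],None,fx=2.2,fy=2.2))
goto(.526,-.443,.30,40)
print(proj(p,[.5006,.0994,.144]))
```

```text
turn 0.0003 (1 rows) then tx -2.35 ty -32.83 tz 43.19; split 11: [-0.213 -2.985  3.926] ; now P [0.4999 0.0989 0.2765] psi 40.02 tilt 0.11 t 43.17 q [ 0.98  0.1  -1.28  1.68  0.1   1.44  0.38]
[316.76456077 231.52863233]
```

View pics/w15.png

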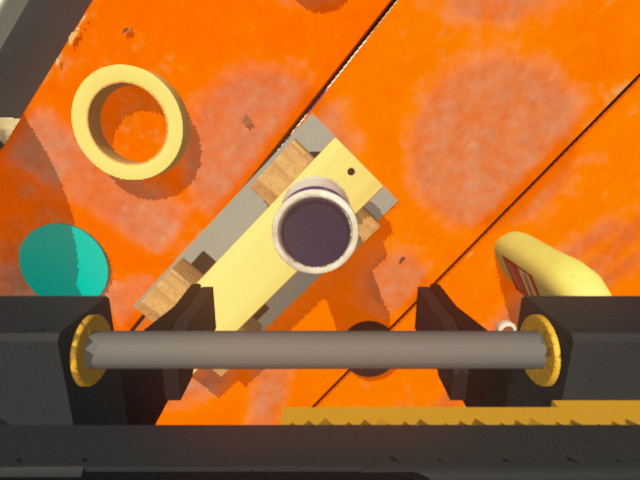

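View pics/scene15.png

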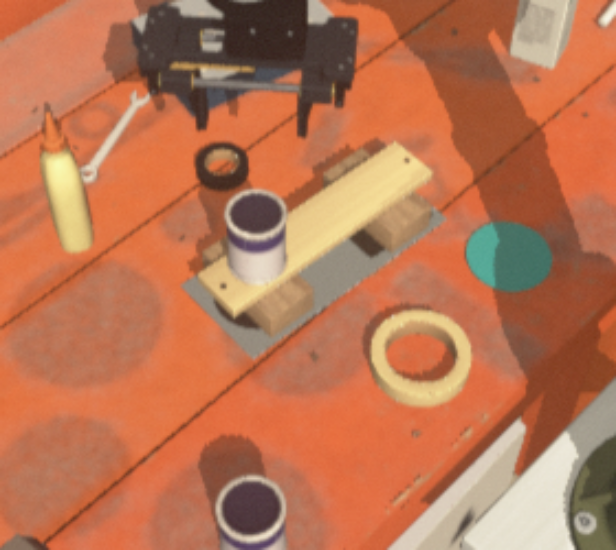

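{"fn": "step_arm", "kwargs": {
  "increments": [-0.3,-2.98,3.93,0,0,0,-0.3,-2.98,3.93,0,0,0,-0.3,-2.98,3.93,0,0,0,-0.3,-2.98,3.93,0,0,0,-0.3,-2.98,3.93,0,0,0,-0.3,-2.98,3.93,0,0,0,-0.3,-2.98,3.93,0,0,0,-0.3,-2.98,3.93,0,0,0,0,-2.98,3.93,0,0,0,0,-2.98,3.93,0,0,0,0,-2.98,3.93,0,0,0,0,0,0,0,0,0]
}}

```text
time: 44.68
position: [0.5253, -0.4478, 0.2977]
tool_rot: [0.688, 1.464, -0.686]
ft_force: [0.4, 0.4, 0.0]
grip_width: 0.999
```

{"fn": "step_arm", "kwargs": {
  "increments": [0,0,0,0,0,0,0,0,0,0,0,0,0,0,0,0,0,0]
}}

```text
time: 45.05
position: [0.5278, -0.4416, 0.3019]
tool_rot: [0.679, 1.461, -0.68]
ft_force: [-0.7, -0.6, 0.2]
grip_width: 1.001
```

Run:
```python
from h import *
im,p=snap('w16')
goto(.526,-.443,.30,40)
print(proj(p,[.526,-.443,.128]))
```

```text
turn 0.0015 (1 rows) then tx 0.20 ty -0.20 tz -0.02; split 1: [ 0.197 -0.204 -0.024] ; now P [ 0.5277 -0.4419  0.302 ] psi 40.09 tilt 0.04 t 45.10 q [ 1.25  0.53 -0.94  1.19  0.42  1.61  1.1 ]
[313.21728284 219.4763474 ]
```

View pics/w16.png

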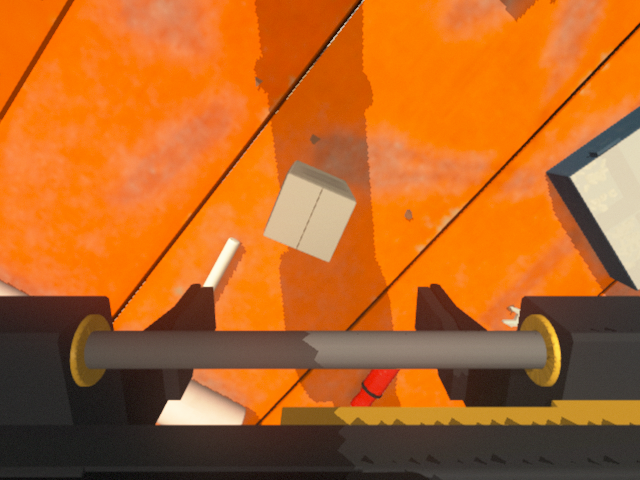

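Run:
```python
import cv2
a=cv2.imread('pics/w16.png')[150:275,245:375];cv2.imwrite('pics/c16.png',cv2.resize(a,None,fx=4.5,fy=4.5,interpolation=cv2.INTER_CUBIC))
```

```text
(no output)
```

View pics/c16.png

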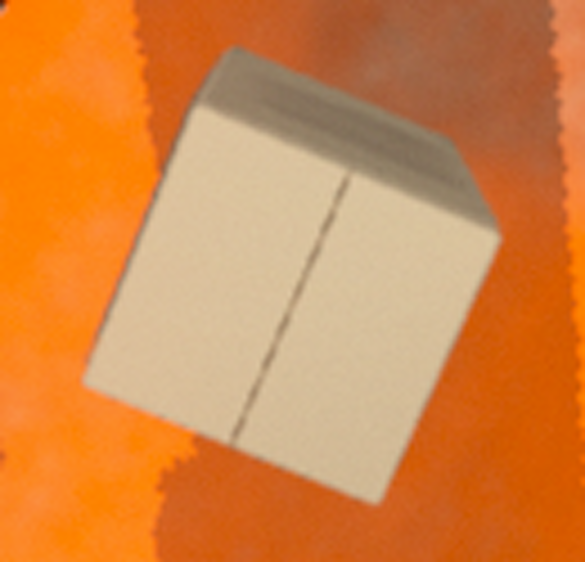

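Run:
```python
from h import *
import pickle
np.set_printoptions(precision=4,suppress=True)
im,p=pickle.load(open('pics/w16.pkl','rb'))
U=[(289,173.3),(356.1,202.4),(329,261.8),(263.7,234.7)]
for z in (.122,.128):
  C=np.array([onz(p,u,z) for u in U]);D=np.roll(C,-1,0)-C
  print(z,C[:,:2].mean(0),np.linalg.norm(D,axis=1),np.degrees(np.arctan2(D[:,1],D[:,0])))
print("bottom corners on z=0",onz(p,(297.7,160.4),0),onz(p,(345,181),0),"top",C[:2])
im1,p1=pickle.load(open('pics/w1.pkl','rb'))
```

```text
0.122 [ 0.524  -0.4457] [0.0615 0.0576 0.062  0.0575] [  16.654   -72.8593 -163.4488  106.6705]
0.128 [ 0.5232 -0.4446] [0.0604 0.0566 0.0609 0.0565] [  16.654   -72.8593 -163.4488  106.6705]
bottom corners on z=0 [ 0.4874 -0.425   0.    ] [ 0.5429 -0.4082  0.    ] top [[ 0.4861 -0.4262  0.128 ]
 [ 0.544  -0.4089  0.128 ]]
```

Run:
```python
from h import *
goto(.5236,-.445,.16,16.7)
```

```text
turn 0.4082 (3 rows) then tx 14.20 ty -0.48 tz 0.18; split 1: [14.197 -0.484  0.181] ; now P [ 0.5277 -0.4419  0.302 ] psi 40.09 tilt 0.04 t 45.10 q [ 1.25  0.53 -0.94  1.19  0.42  1.61  1.1 ]
```

{"fn": "step_arm", "kwargs": {
  "increments": [4,0,0,0.136,0,0,4,0,0,0.136,0,0,4,0,0,0.136,0,0,1,-0.48,0.18,0,0,0,0,0,0,0,0,0,0,0,0,0,0,0,0,0,0,0,0,0]
}}

```text
time: 45.98
position: [0.5243, -0.4462, 0.1733]
tool_rot: [0.992, 1.33, -0.992]
ft_force: [0.5, -0.6, -0.7]
grip_width: 1.001
```

Run:
```python
from h import *
snap('w17')
goto(.5236,-.445,.071,16.7)
```

```text
turn -0.0006 (1 rows) then tx 10.20 ty -0.02 tz -0.12; split 1: [10.2   -0.02  -0.123] ; now P [ 0.5241 -0.4461  0.173 ] psi 16.66 tilt 0.13 t 46.02 q [ 1.24  0.56 -0.84  1.39  0.41  1.37  0.69]
```

View pics/w17.png

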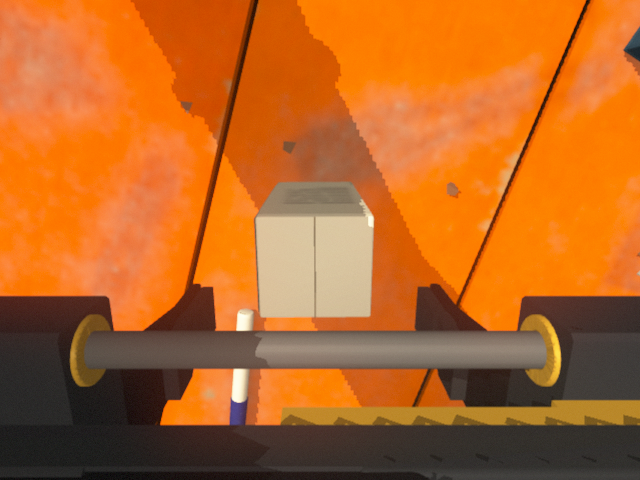

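Run:
```python
from h import *
import pickle
im,p=pickle.load(open('pics/w17.pkl','rb'))
C=np.array([onz(p,u,.128) for u in [(256,215),(373,215),(371,317),(259,317)]]);print(C.mean(0),np.linalg.norm(np.roll(C,-1,0)-C,axis=1))
```

```text
[ 0.52281424 -0.44449783  0.128     ] [0.06065952 0.05810173 0.06247928 0.05806878]
```

{"fn": "step_arm", "kwargs": {
  "increments": [3,0,0,0,0,0,3,0,0,0,0,0,3,0,0,0,0,0,1.2,0,0,0,0,0,0,0,0,0,0,0,0,0,0,0,0,0]
}}

```text
time: 46.78
position: [0.5244, -0.4464, 0.0712]
tool_rot: [0.992, 1.33, -0.992]
ft_force: [-0.1, -0.9, 0.2]
grip_width: 0.997
```

{"fn": "step_arm", "kwargs": {
  "increments": [0,0,0,0,0,0,0,0,0,0,0,0,0,0,0,0,0,0,0,0,0,0,0,0,0,0,0,0,0,0],
  "fingers": 0,
  "force": 25
}}

```text
time: 47.4
position: [0.5236, -0.446, 0.0697]
tool_rot: [0.993, 1.332, -0.993]
ft_force: [1.3, -0.6, 0.8]
grip_width: 0.703
```

Run:
```python
from h import *
goto(.4872,-.080,.2,-4.15);print(ctrl.get_state()['grip_width'])
```

```text
turn 0.3627 (3 rows) then tx -13.03 ty -6.28 tz -36.24; split 8: [-1.628 -0.785 -4.53 ] ; now P [ 0.5236 -0.446   0.0697] psi 16.63 tilt 0.03 t 47.40 q [ 1.23  0.64 -0.8   1.49  0.48  1.21  0.65]
0.7029673992724624
```

{"fn": "step_arm", "kwargs": {
  "increments": [-1,0,0,0,0,0,-4,0,0,0.121,0,0,-4,0,0,0.121,0,0,-4,0,0,0.1207,0,0,0,-0.78,-4.5,0,0,0,0,-0.78,-4.5,0,0,0,0,-0.78,-4.5,0,0,0,0,-0.78,-4.5,0,0,0,0,-0.78,-4.5,0,0,0,0,-0.78,-4.5,0,0,0,0,-0.78,-4.5,0,0,0,0,-0.78,-4.5,0,0,0]
}}

```text
time: 48.9
position: [0.4867, -0.0806, 0.1997]
tool_rot: [1.261, 1.174, -1.263]
ft_force: [-0.4, 0.7, -1.1]
grip_width: 0.716
```

{"fn": "step_arm", "kwargs": {
  "increments": [0,0,0,0,0,0,0,0,0,0,0,0,0,0,0,0,0,0]
}}

```text
time: 49.28
position: [0.4871, -0.0836, 0.1995]
tool_rot: [1.264, 1.173, -1.264]
ft_force: [0.2, 0.0, -1.1]
grip_width: 0.711
```

Run:
```python
from h import *
goto(.4872,-.0813,.1287,-4.15);print(ctrl.get_state()['grip_width'])
i=ctrl.get_image("scene");cv2.imwrite("pics/scene18.png",cv2.resize(i[80:360,200:480,::-1],None,fx=2,fy=2))
```

```text
turn -0.0020 (1 rows) then tx 7.08 ty -0.01 tz -0.23; split 1: [ 7.078 -0.011 -0.234] ; now P [ 0.4871 -0.0836  0.1995] psi -4.26 tilt 0.01 t 49.27 q [ 1.12  0.06 -1.02  1.83  0.05  1.28  0.01]
0.7113806566037171
```

View pics/scene18.png

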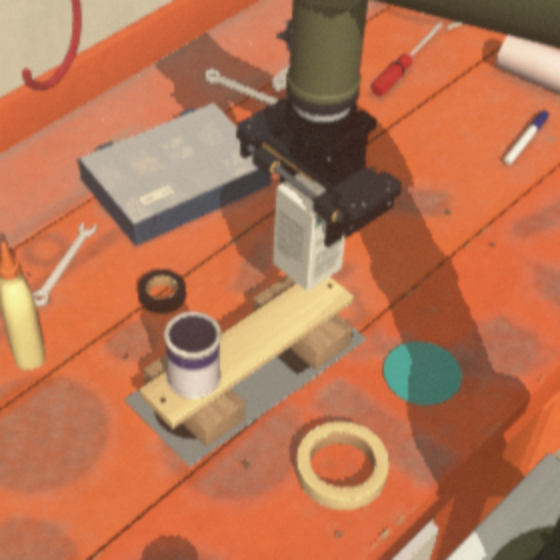

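{"fn": "step_arm", "kwargs": {
  "increments": [2,0,-0.23,0,0,0,2,0,0,0,0,0,2,0,0,0,0,0,0.6,0,0,0,0,0,0,0,0,0,0,0,0,0,0,0,0,0]
}}

```text
time: 50.08
position: [0.488, -0.0803, 0.1343]
tool_rot: [1.263, 1.173, -1.262]
ft_force: [-0.6, 0.9, -2.0]
grip_width: 0.711
```

Run:
```python
from h import *
goto(.4872,-.0813,.1287,-4.15)
```

```text
turn -0.0004 (1 rows) then tx 0.56 ty -0.08 tz 0.10; split 1: [ 0.559 -0.076  0.105] ; now P [ 0.488  -0.0803  0.1343] psi -4.17 tilt 0.08 t 50.08 q [ 1.07  0.15 -1.02  1.91  0.14  1.15 -0.07]
```

{"fn": "step_arm", "kwargs": {
  "increments": [0.25,0,0.06,0,0,0,0.15,0,0,0,0,0,0.1,0,0,0,0,0,0,0,0,0,0,0,0,0,0,0,0,0]
}}

```text
time: 50.7
position: [0.4874, -0.0807, 0.1287]
tool_rot: [1.262, 1.174, -1.263]
ft_force: [-1.2, 0.1, 1.7]
grip_width: 0.704
```

Run:
```python
from h import *
goto(.4872,-.0813,.1287,-4.15);print(ctrl.get_state()['ft_force'])
```

```text
turn -0.0001 (1 rows) then tx -0.00 ty -0.01 tz 0.06; split 1: [-0.003 -0.013  0.059] ; now P [ 0.4874 -0.0807  0.1287] psi -4.15 tilt 0.01 t 50.70 q [ 1.07  0.16 -1.02  1.92  0.15  1.14 -0.08]
[-1.1566982   0.14175408  1.68589659]
```

Contact is made: the vertical force reads +1.7 N. I release and withdraw.

{"fn": "step_arm", "kwargs": {
  "increments": [0,0,0,0,0,0,0,0,0,0,0,0,0,0,0,0,0,0,0,0,0,0,0,0],
  "fingers": 100
}}

```text
time: 51.2
position: [0.4874, -0.0807, 0.1285]
tool_rot: [1.262, 1.174, -1.262]
ft_force: [-0.8, -0.2, 0.4]
grip_width: 0.985
```

{"fn": "step_arm", "kwargs": {
  "increments": [-2,0,0,0,0,0,-4,0,0,0,0,0,-4,0,0,0,0,0,-4,0,0,0,0,0,-4,0,0,0,0,0,0,0,0,0,0,0,0,0,0,0,0,0]
}}

```text
time: 52.08
position: [0.487, -0.0807, 0.3078]
tool_rot: [1.262, 1.175, -1.263]
ft_force: [0.1, 1.0, -1.0]
grip_width: 0.999
```

Run:
```python
from h import *
im,p=snap('w19')
for c in ("scene","top"):
    i=ctrl.get_image(c);q=ctrl.camera_params(c);cv2.imwrite(f"pics/{c}19.png",cv2.resize(i[120:360,180:480,::-1],None,fx=2.5,fy=2.5))
    for n in ["pad_round","tin_center","carton_center","strip_center","block_a_center","glue_bottle_center","tape_roll_center"]:
        for r in ctrl.spot_point(c,n)[:3]:
            if r["score"]>.3: print(c,n,round(r["score"],2),w(q,r["xyz"]).round(4))
print(proj(p,[.4872,-.08,.187]),proj(p,[.5006,.0994,.144]))
goto(.4,-.2,.3)
```

```text
scene pad_round 0.95 [ 0.3277 -0.1353  0.0018]
scene pad_round 0.42 [0.5018 0.1036 0.0019]
scene pad_round 0.35 [ 0.4875 -0.0813  0.0291]
scene tin_center 0.87 [0.287  0.3059 0.0487]
scene tin_center 0.86 [0.5004 0.1017 0.1045]
scene carton_center 0.88 [ 0.4891 -0.079   0.1236]
scene strip_center 0.56 [0.4944 0.0084 0.0496]
scene strip_center 0.42 [0.5046 0.1009 0.0243]
scene block_a_center 0.92 [0.503  0.1007 0.0229]
scene glue_bottle_center 0.68 [0.7131 0.1969 0.0792]
scene tape_roll_center 0.65 [0.6616 0.0067 0.0092]
scene tape_roll_center 0.58 [ 0.4866 -0.0805 -0.0034]
top pad_round 0.37 [0.5032 0.099  0.0034]
top tin_center 0.74 [0.5043 0.0988 0.1074]
top tin_center 0.67 [0.2922 0.3111 0.0429]
top carton_center 0.71 [ 0.4923 -0.0809  0.1197]
top strip_center 0.75 [0.4925 0.009  0.0478]
top block_a_center 0.57 [0.5012 0.0943 0.0251]
top block_a_center 0.54 [0.7148 0.1909 0.0802]
top glue_bottle_center 0.92 [0.7144 0.1905 0.082 ]
top tape_roll_center 0.5 [0.6645 0.0029 0.0123]
[316.62675918 234.25018518] [317.11470703 -31.40775172]
turn -0.0000 (0 rows) then tx 0.85 ty -7.85 tz 12.54; split 3: [ 0.283 -2.616  4.179] ; now P [ 0.4873 -0.0807  0.3085] psi -4.15 tilt 0.01 t 52.92 q [ 1.15 -0.02 -1.01  1.66 -0.02  1.49  0.07]
```

View pics/w19.png

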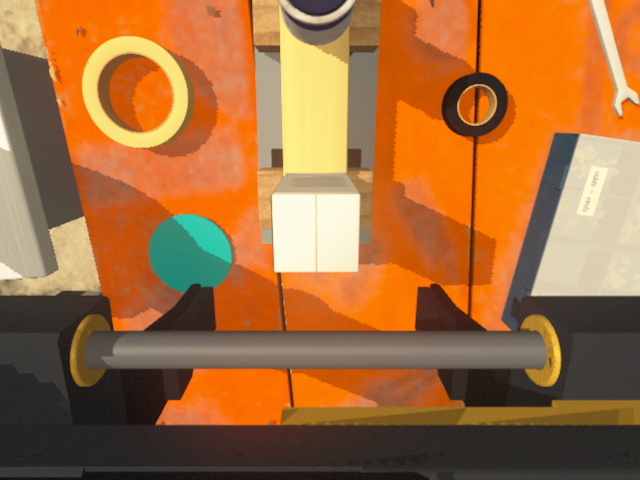

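View pics/scene19.png

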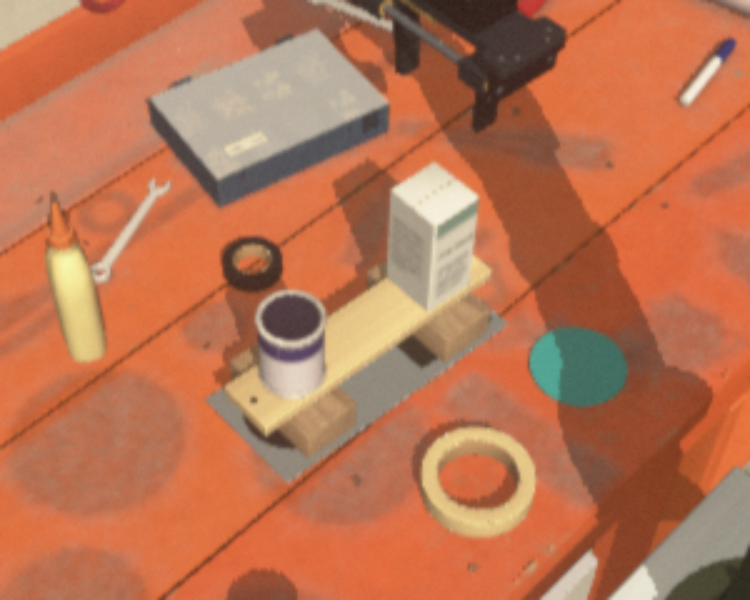

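The carton top is at (316,232), where (317,234) was projected for its target. Tin, strip, carton and offcuts are all in place, the gripper is clear, and the bottle and tape roll haven't moved.

```bash
python3 -c "
from bench import ctrl
print(ctrl.close_job(),ctrl.get_state()['time'])"
```

```text
the job is handed in; nothing more can be done
the job is handed in; nothing more can be done
```

The stand is built in the order asked and the job is handed in, at about 53 s of robot time. The gripper finished well above everything, touching nothing.

- **Offcuts:** one on each black pad, within about 2 mm of the pad centres and 0.3° of square across the line in the wrist view.
- **Strip:** laid along the line on both offcuts, within about 2–3 mm of midway between the pads and about 0.1° of the line.
- **Tin:** the one that started farther from the base stands on the strip above the round pad. Its lid was about 2 px from where I projected it.
- **Carton:** stands on the strip above the square pad. Its top was also about 2 px from where I projected it.
- **Bystanders:** the glue bottle and the tape roll still measure at their starting places, within the detectors' few millimetres.

**Checks that disagreed:**
- Heights from the first two-camera fits, and from fits with height left free, came out about 5–20 mm low. I used the other height checks instead: detector points from two views, and the known sizes seen in wrist pictures.
- The top-camera detector put the tin about 4 mm and the carton about 5 mm further from the robot than the pad centres. The scene camera and the wrist pictures put them within about 2–3 mm.
- The detectors also gave some false hits (pads, strip, offcut and tape roll), which I ignored.

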